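Unload the fired crucible stack

TASK

The fired stack on the white fibre board has cooled: take it apart from the top down, one piece at a time, finishing with each piece before the next. Lay the lid knob up in the porcelain dish, stand the crucible in the middle of the balance pan for weighing, stand the sagger in the middle of the wire gauze, and lay the setter tile flat and lengthwise in the middle of the firebrick. Set every piece down gently without dropping it, and keep the crucible upright all the way, because the sample is in it.

Things in the scene. Friction and masses are not known exactly. Their poses are not given: they have to be found in the camera images.
- lid: white alumina crucible lid with an upright round knob, on top of the stack at the start. Origin: centre of its underside, z up. From below: locating boss 34 mm across, 4 mm high (sits down in the crucible's bore); disc 41 mm across, 5 mm thick (rests on the crucible's rim); knob 15 mm across, 16 mm high, so the knob spans 9 to 25 mm above the origin. About 35 g.
- crucible: straight round white alumina crucible, 49 mm outside, 50 mm high, wall and floor 6 mm, bore 37 mm, a small dark sample pellet inside; at the start it stands in the sagger under the lid. Origin: centre of its underside, z up through the mouth. About 0.19 kg.
- sagger: low round white alumina dish (sagger), 64 mm outside, 22 mm high, wall 5 mm, floor 5 mm, inside 54 mm across; at the start it stands on the setter tile with the crucible loosely inside it. Origin: centre of its underside, z up. About 0.13 kg.
- tile: flat buff-coloured setter tile, 66 mm (own x) by 110 mm (own y, its length) by 10 mm thick, lowest piece of the stack, its ends show either side of the sagger; lies on the white board, roughly lengthwise with it. Origin: centre of its underside, z up. About 0.17 kg.
- board: white ceramic fibre board on which the stack stands, fixed; 115 mm (own x) by 160 mm (own y) by 25 mm high. Origin: centre of its underside. The tile lies on its top, 25 mm above the origin.
- dish: shallow round white porcelain dish, empty, fixed; outside 92 mm across at the foot and 104 mm at the rim, 14 mm high, wall 4 mm, flat inner floor about 84 mm across and 5 mm above the origin. Origin: centre of its underside.
- balance: small white laboratory balance with a round steel pan, fixed. Origin: at bench level straight under the pan's centre, z up. The pan is 110 mm across, flat, its top 52 mm above the origin. The housing, 150 mm wide (own y), reaches from 125 mm on the own -x side (where the grey panel with the display is, its top 50 mm high) to 75 mm on the +x side.
- gauze: square dark steel wire gauze, 130 by 130 mm, lying flat on the bench, fixed, with a pale round ceramic centre 92 mm across. Top surface 5 mm above the bench in the round centre. Origin: centre of its underside.
- brick: cream-coloured insulating firebrick lying flat, fixed; 114 mm (own x) by 230 mm (own y, its length) by 64 mm high. Origin: centre of its underside; its top is 64 mm above the origin.

How it is judged (in metres and radians):
On the way, in this order (a step that is already met when the one before it is completed fails the run):
1. the lid lies flat in the porcelain dish, knob up, let go (horizontal distance between lid and dish below 0.024 m and z of lid in the frame of dish between -0.001 and 0.012 m and angle between lid's own z axis and vertical below 0.2 rad and linear speed of lid below 0.02 m/s and angular speed of lid below 0.2 rad/s and contact force between lid and the fingers below 0.1 N), for 0.2 s.
2. the crucible stands upright on the balance pan, let go (horizontal distance between crucible and balance below 0.025 m and z of crucible in the frame of balance between 0.047 and 0.058 m and angle between crucible's own z axis and vertical below 0.1 rad and linear speed of crucible below 0.02 m/s and angular speed of crucible below 0.2 rad/s and contact force between crucible and the fingers below 0.1 N), for 0.2 s.
3. the sagger stands on the middle of the wire gauze, let go (horizontal distance between sagger and gauze below 0.025 m and z of sagger in the frame of gauze between -0.001 and 0.01 m and angle between sagger's own z axis and vertical below 0.1 rad and linear speed of sagger below 0.02 m/s and angular speed of sagger below 0.2 rad/s and contact force between sagger and the fingers below 0.1 N), for 0.2 s.
4. the setter tile lies flat and lengthwise in the middle of the firebrick, let go (x of tile in the frame of brick between -0.02 and 0.02 m and y of tile in the frame of brick between -0.04 and 0.04 m and z of tile in the frame of brick between 0.058 and 0.07 m and angle between tile's own z axis and vertical below 0.1 rad and angle between the y axis of tile and the y axis of brick, either way round below 0.2 rad and linear speed of tile below 0.02 m/s and angular speed of tile below 0.2 rad/s and contact force between tile and the fingers below 0.1 N), for 0.2 s.
At the end, for the whole second after the job is handed in: All released and at rest: lid flat, knob up, on the dish floor within 24 mm of centre; crucible and sagger upright on balance pan and gauze, each within 25 mm of centre; tile flat on the firebrick, within 20 mm across and 40 mm along of its middle, lengthwise to 0.2 rad (all of step 1 and all of step 2 and all of step 3 and all of step 4); the robot touches nothing.
It fails at once if the crucible is tipped by more than 0.5 rad (angle between crucible's own z axis and vertical above 0.5 rad).
It fails at once if the lid is let fall: faster than 0.7 m/s with no finger on it (linear speed of lid above 0.7 m/s and contact force between lid and the fingers below 0.05 N).
It fails at once if the crucible is let fall: faster than 0.7 m/s with no finger on it (linear speed of crucible above 0.7 m/s and contact force between crucible and the fingers below 0.05 N).
It fails at once if the sagger is let fall: faster than 0.7 m/s with no finger on it (linear speed of sagger above 0.7 m/s and contact force between sagger and the fingers below 0.05 N).
It fails at once if the tile is let fall: faster than 0.7 m/s with no finger on it (linear speed of tile above 0.7 m/s and contact force between tile and the fingers below 0.05 N).
It also fails if it takes over 128 s, if anything falls off the work surface, if the arm or the gripper's body presses on something with over 40 N, if the wrist force passes 120 N, or if a joint passes its speed limit or range.

ROBOT

A 6-joint arm with a two-finger parallel gripper is mounted at the origin on the work surface. World frame = base frame: x ahead of the robot, y to its left, z up, the work surface at z = 0. Lengths are in mm, angles in rad, forces in N, time in s.
With the tool pointing down it reaches from about 300 to 775 mm from the base axis. Payload 14.6 kg.
Tool frame: the origin (TCP) lies at the very end of the fingers, on their centre line; the grasp point (between the pads) lies 19 mm behind it; z points along the fingers, y is the direction in which the jaws open and shut (so a half turn about z gives the same grasp; the last joint's range is limited). The gripper opens to 94 mm and grips with 3 to 60 N. Pads are 16 mm wide; open, the fingers measure 119 mm over their backs; the gripper's body (75 mm by 177 mm) begins 78 mm behind the grasp point.
Start: joints at [1.038, 0.3, 1.521, -0, 1.321, -0.067], TCP at [247.022, 491.396, 205.446] pointing down, gripper open.
Joint ranges: [-3.03, 3.03], [-0.79, 2.21], [0.23, 2.52], [-1.04, 4.18], [0, 3.07], [-2.55, 2.55]. Speed limits (rad/s): [2.22, 2.22, 2.57, 3.14, 3.14, 3.14].

INTERFACE

Orientations are given as [roll, pitch, yaw] about the fixed x, y, z axes, in that order (R = Rz(yaw) Ry(pitch) Rx(roll)).
In Python, from cell import manip gives the robot as it stands.
- The arm moves only by the shell command python3 -m pendant 'ROWS' [FORCE]. ROWS is JSON, a list of rows, each an object with "claw": the finger opening in m, from 0 to 0.094; "delta_pos": the shift along the tool's x, y, z in m, a list of three; "rotation": the turn, a rotation vector about the tool's x, y, z in rad, a list of three. A call has 1 to 10 rows; each row is the pose to reach, as a shift and turn from the pose measured when the call began, along the tool's axes at that moment; what a row does not reach only later rows make up. A row lasts 1/8 s, in which the tool goes at most 62.5 mm and 10.7 degrees, less where a joint would pass 70% of its speed; a pose out of reach is approached as far as the arm can. A call with a gripper value outside its range is refused whole. The fingers move at their own pace and stop on an object; FORCE is the grip in N (left out, the last holds). Time passes only in rows, so rows that repeat a pose let the fingers close. It gives the time, the measured TCP pose, the force and the opening at its end, in the units of the state.
- manip.read_state(): the state, without advancing time (a new reading comes with each control period).
- manip.camera(name): name is "scene" or "top"; returns the picture (384x512x3 uint8, red, green, blue); there is no depth.
- manip.camera_model(name): a dict with "fx", "fy", "cx", "cy" (pixels), "cam_to_world" (4x4, takes a point from camera to world coordinates). Camera axes: x right, y up, looking along -z (the intrinsics and any distortion apply to the point x, -y, -z); pixel columns grow to the right and rows downward; lengths in mm; the calibration is good to about 2 mm. A picture is of the moment at which its call begins. camera_model takes no time and is no camera call.
- manip.sign_off(): hands the job in, once; it reports no verdict.
The state is a dict: "clock": time; "joints": joint angles; "qd": joint speeds; "effort": joint torques, N m; "eef_pos": TCP position; "eef_rot": TCP orientation; "wrist_force": force on the tool from outside, world axes, zero at the start; "moment": the same for the moment, N m; "finger_gap": finger opening in mm.
Only numpy, scipy, OpenCV 4.12 (cv2) and the standard library are available. Lean on these libraries where they do the work, as an engineer would, in place of code of your own. Each camera call takes 0.05 s, during which the arm holds its last target.

## Working session

There is one attempt and no reset: what is moved stays moved. The work goes in short steps, Python scripts to look and compute and a shell command to move; the robot and the scene stay as the last step left them, time stands still between calls to the robot, and variables do not carry over. Pictures are saved under pics/ and viewed, and the job is handed in when it is done.

```bash
ls; mkdir -p pics
python3 - <<'E'
from cell import manip
import cv2,numpy as np
print(manip.read_state())
for n in("scene","top"):
    im=manip.camera(n); cv2.imwrite(f"pics/{n}0.png",im[:,:,::-1])
    m=manip.camera_model(n); print({k:(np.round(v,4).tolist() if k=='cam_to_world' else v) for k,v in m.items()})
E
```

```text
pics
{'clock': 0.0, 'joints': array([ 1.03839808e+00,  3.00463395e-01,  1.52157795e+00, -3.24405842e-05,
        1.32069019e+00, -6.65744881e-02]), 'qd': array([-1.19453985e-03,  6.43791038e-05,  1.43182531e-03,  1.16512275e-03,
       -5.91166424e-04,  1.20744852e-03]), 'effort': array([-7.13307218e-04, -5.31808805e+01, -3.52730477e+01,  7.07691209e-02,
        2.44741532e-02, -1.02464121e-04]), 'eef_pos': array([246.9030314, 491.1754748, 204.8918791]), 'eef_rot': array([-3.14045420e+00, -4.44123030e-05,  2.67577691e+00]), 'wrist_force': array([-0.74105025,  0.07239479, -0.1018107 ]), 'moment': array([ 0.01211978,  0.01172082, -0.04639944]), 'finger_gap': 93.7528492861782}
{'fx': 438.2530369388063, 'fy': 438.2530369388063, 'cx': 258.25819712589555, 'cy': 186.90149713382186, 'cam_to_world': [[0.6475, -0.4741, 0.5967, 1290.4102], [0.7621, 0.4103, -0.5009, -611.1824], [-0.0073, 0.779, 0.627, 867.7041], [0.0, 0.0, 0.0, 1.0]]}
{'fx': 425.4803380500193, 'fy': 425.4803380500193, 'cx': 253.65229456138727, 'cy': 187.20175907068614, 'cam_to_world': [[-0.0032, 0.9947, -0.1031, 428.8719], [-1.0, -0.0029, 0.0027, 4.357], [0.0024, 0.1031, 0.9947, 1307.1856], [0.0, 0.0, 0.0, 1.0]]}
```

View pics/scene0.png

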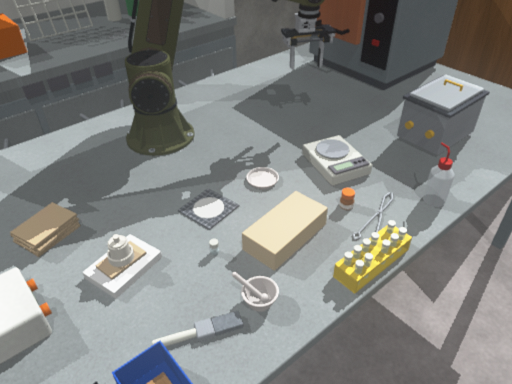

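View pics/top0.png

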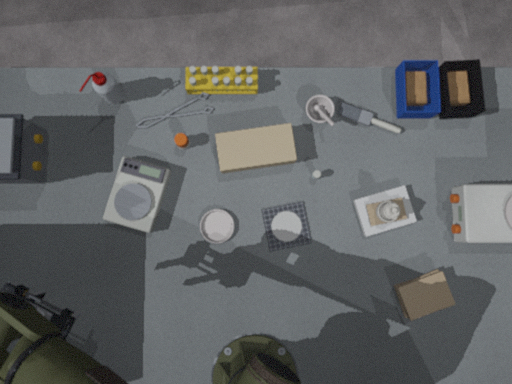

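The scene view shows the stack on its board at about (120,255), with the gauze at (208,207), dish at (262,178), balance at (335,155) and brick at (285,228). In the top view they are the stack (390,210), gauze (287,226), dish (217,226), balance pan (132,200) and brick (255,147). I'll zoom in next.

```bash
cat > h.py <<'E'
from cell import manip
import cv2,numpy as np
def ray(n,u,v):
    m=manip.camera_model(n);T=np.array(m['cam_to_world'])
    d=np.array([(u-m['cx'])/m['fx'],-(v-m['cy'])/m['fy'],-1.]);return T[:3,3],T[:3,:3]@d
def onz(n,u,v,z):
    o,d=ray(n,u,v);return o+d*(z-o[2])/d[2]
def proj(n,p):
    m=manip.camera_model(n);T=np.array(m['cam_to_world']);q=T[:3,:3].T@(np.array(p,float)-T[:3,3])
    return np.array([m['cx']+m['fx']*q[0]/-q[2],m['cy']-m['fy']*q[1]/-q[2]])
E
python3 - <<'E'
import cv2,numpy as np
t=cv2.imread('pics/top0.png');s=cv2.imread('pics/scene0.png')
def crop(im,x,y,w,h,k):return cv2.resize(im[y:y+h,x:x+w],None,fx=k,fy=k,interpolation=cv2.INTER_CUBIC)
cv2.imwrite('pics/t1.png',crop(t,345,175,80,70,8))
cv2.imwrite('pics/s1.png',crop(s,80,225,85,70,8))
cv2.imwrite('pics/t2.png',crop(t,95,115,220,140,3.6))
E
```

```text
(no output)
```

View pics/t1.png

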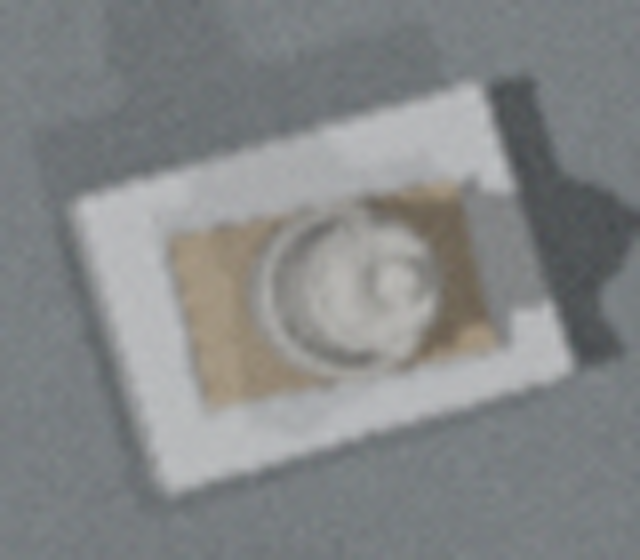

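View pics/s1.png

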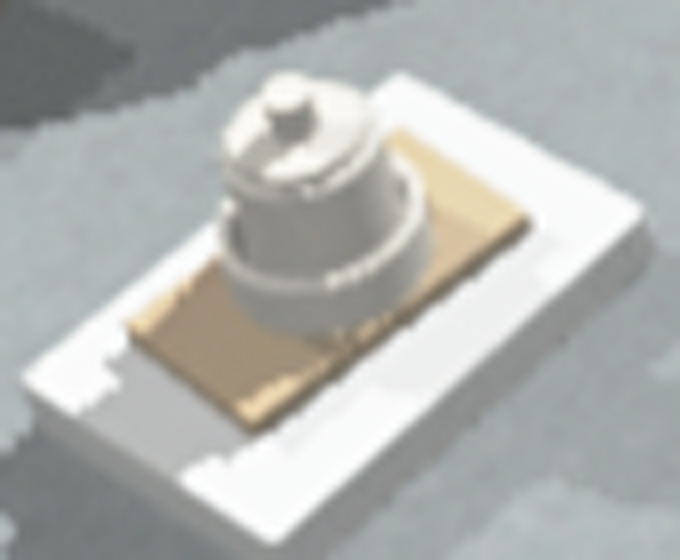

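View pics/t2.png

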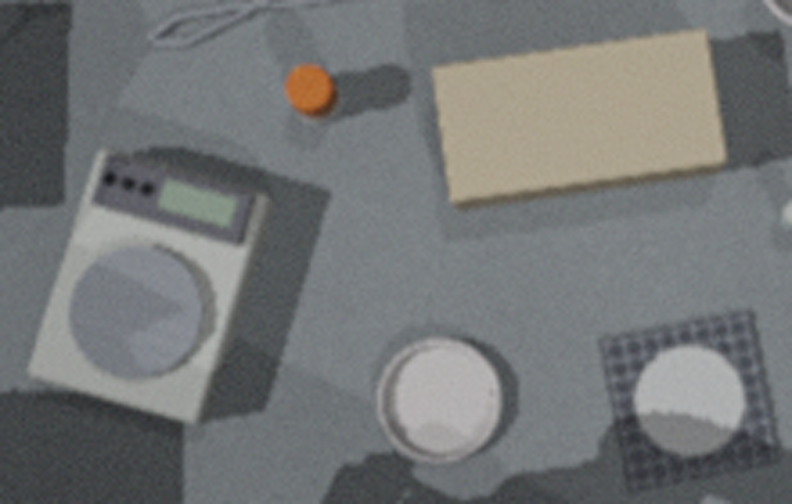

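Run:
```python
from h import *
t=cv2.imread('pics/top0.png');s=cv2.imread('pics/scene0.png')
def tz(x,y,k,x0,y0,z,n='top'):
    return onz(n,(x+.5)/k-.5+x0,(y+.5)/k-.5+y0,z)
a=np.array
f=lambda p:np.round(p,1)
print('knob top',f(tz(398,282,8,345,175,111)),'scene',f(tz(290,84,8,80,225,111,'scene')))
print('knob mid scene',f(tz(290,105,8,80,225,103,'scene')))
# triangulate
print('dish top',f(tz(440,400,3.6,95,115,12)),'pan',f(tz(136,311,3.6,95,115,52)),'gauze',f(tz(690,400,3.6,95,115,5)))
print('board',[f(tz(x,y,8,345,175,25)) for x,y in((73,202),(478,82),(575,365),(170,497))])
print('tile',[f(tz(x,y,8,345,175,35)) for x,y in((168,237),(463,182),(505,347),(208,408))])
print('board s',[f(tz(x,y,8,80,225,25,'scene')) for x,y in((22,378),(400,75),(645,213),(273,545))])
print('tile s',[f(tz(x,y,8,80,225,35,'scene')) for x,y in((130,330),(403,132),(530,222),(253,428))])
hsv=cv2.cvtColor(t,cv2.COLOR_BGR2HSV)
def big(m,box):
    x0,y0,x1,y1=box;mm=np.zeros_like(m);mm[y0:y1,x0:x1]=m[y0:y1,x0:x1]
    c=max(cv2.findContours(mm,0,2)[0],key=cv2.contourArea);return c
b=big(((hsv[...,1]>50)&(hsv[...,2]>130)).astype(np.uint8)*255,(205,115,310,180))
r=cv2.minAreaRect(b);print(r,[f(onz('top',*p,64)) for p in cv2.boxPoints(r)],'c',f(onz('top',*r[0],64)))
hs=cv2.cvtColor(s,cv2.COLOR_BGR2HSV)
g=cv2.cvtColor(t,cv2.COLOR_BGR2GRAY)
for nm,box,th,z in(('dish',(195,203,240,248),150,14),('gauze',(268,208,304,243),150,5)):
    c=big((g>th).astype(np.uint8)*255,box);e=cv2.fitEllipse(cv2.convexHull(c));print(nm,e,f(onz('top',*e[0],z)))
# scene ellipse picks
for nm,u,v,z in(('dish',262.5,177.5,14),('gauze',208,208,5),('pan',332,149,52)):print(nm,f(onz('scene',u,v,z)))
def crop(im,x,y,w,h,k):return cv2.resize(im[y:y+h,x:x+w],None,fx=k,fy=k,interpolation=cv2.INTER_CUBIC)
cv2.imwrite('pics/s2.png',crop(s,170,125,220,150,3.6))
```

```text
knob top [ 487.8 -394.4  111. ] scene [ 486.  -389.4  111. ]
knob mid scene [ 485.8 -391.2  103. ]
dish top [446.  112.7  12. ] pan [519.  359.2  52. ] gauze [445.4 -98.4   5. ]
board [array([ 522.6, -301.4,   25. ]), array([ 567.7, -456.3,   25. ]), array([ 460.6, -488.5,   25. ]), array([ 411.8, -334.7,   25. ])]
tile [array([ 508.6, -334.2,   35. ]), array([ 528.9, -445.6,   35. ]), array([ 467.1, -458.8,   35. ]), array([ 444.8, -347.2,   35. ])]
board s [array([ 458.8, -485.6,   25. ]), array([ 415. , -333.9,   25. ]), array([ 524.7, -303.3,   25. ]), array([ 568.8, -455.1,   25. ])]
tile s [array([ 472.1, -453.7,   35. ]), array([ 450.1, -349. ,   35. ]), array([ 513.1, -336.9,   35. ]), array([ 533.1, -442. ,   35. ])]
((238.0, 168.0), (0.0, 0.0), 0.0) [array([614.8,  47. ,  64. ]), array([614.8,  47. ,  64. ]), array([614.8,  47. ,  64. ]), array([614.8,  47. ,  64. ])] c [614.8  47.   64. ]
dish ((218.62985229492188, 224.52212524414062), (28.66179656982422, 31.329265594482422), 165.8371124267578) [449.6 107.2  14. ]
gauze ((286.117919921875, 224.2122039794922), (26.067607879638672, 29.88780403137207), 94.17109680175781) [450.1 -97.9   5. ]
dish [450.4 112.1  14. ]
gauze [447.9 -99.3   5. ]
pan [521.4 355.5  52. ]
```

View pics/s2.png

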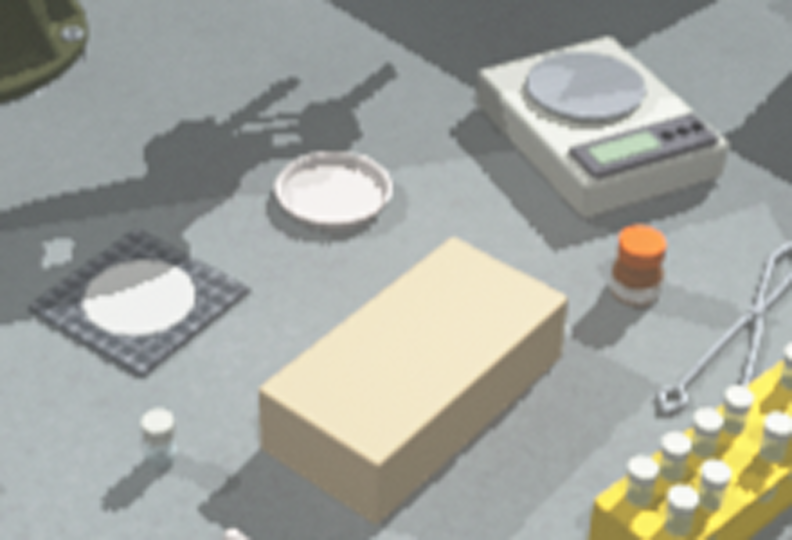

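Run:
```python
from h import *
f=lambda p:np.round(p,1)
S=lambda x,y,z:onz('scene',(x+.5)/3.6-.5+170,(y+.5)/3.6-.5+125,z)
T=lambda x,y,z:onz('top',(x+.5)/3.6-.5+95,(y+.5)/3.6-.5+115,z)
print('dish',f(S(333,187,14)),f(T(440,400,14)));print('gauze',f(S(138,297,5)),f(T(690,400,5)));print('pan',f(S(586,85,52)),f(T(136,311,52)))
a=np.array([S(x,y,64) for x,y in((455,237),(567,299),(380,463),(262,392))]);b=np.array([T(x,y,64) for x,y in((433,67),(707,30),(725,160),(450,200))])
print(f(a),a.mean(0),'\n',f(b),b.mean(0))
for q in(a,): print(np.degrees(np.arctan2(*(q[2]-q[1])[:2])),np.degrees(np.arctan2(*(q[3]-q[0])[:2])))
print(np.degrees(np.arctan2(*(b[1]-b[0])[:2])),np.degrees(np.arctan2(*(b[2]-b[3])[:2])))
```

```text
dish [446.  114.4  14. ] [446.  112.5  14. ]
gauze [444.7 -97.1   5. ] [445.4 -98.4   5. ]
pan [519.3 359.9  52. ] [519.  359.2  52. ]
[[ 609.6  102.9   64. ]
 [ 719.5  115.4   64. ]
 [ 751.3 -106.2   64. ]
 [ 645.2 -124.5   64. ]] [681.41489692  -3.07993549  64.        ] 
 [[ 719.5  115.7   64. ]
 [ 750.2 -111.2   64. ]
 [ 641.  -124.7   64. ]
 [ 608.5  101.1   64. ]] [679.77912912  -4.76934246  64.        ]
171.84086198959739 171.0954207292281
172.30416076988132 171.7956555259975
```

```bash
cat > go.py <<'E'
import sys
from h import *
from scipy.spatial.transform import Rotation as R
x,y,z,yaw=map(float,sys.argv[1:5])
s=manip.read_state();C=R.from_euler('xyz',s['eef_rot']);Tg=R.from_euler('xyz',[np.pi,0,yaw])
print('t',round(s['clock'],2),'pos',np.round(s['eef_pos'],1),'gap',round(s['finger_gap'],1),'F',np.round(s['wrist_force'],1))
print('dpos m',np.round(C.inv().apply(np.array([x,y,z])-s['eef_pos'])/1000,4),'rot',np.round((C.inv()*Tg).as_rotvec(),3))
E
python3 go.py 487 -392.5 180 1.76
```

```text
t 0.1 pos [246.9 491.2 204.9] gap 94.0 F [ 0.1 -0.3 -0.3]
dpos m [-0.6114 -0.6817  0.0256] rot [-0.001  0.     0.916]
```

```bash
python3 -m pendant '[{"claw":0.094,"delta_pos":[-0.02,-0.022,0],"rotation":[0,0,0.05]},{"claw":0.094,"delta_pos":[-0.05,-0.055,0],"rotation":[0,0,0.15]},{"claw":0.094,"delta_pos":[-0.09,-0.1,0],"rotation":[0,0,0.25]},{"claw":0.094,"delta_pos":[-0.13,-0.145,0],"rotation":[0,0,0.35]},{"claw":0.094,"delta_pos":[-0.17,-0.19,0],"rotation":[0,0,0.45]},{"claw":0.094,"delta_pos":[-0.21,-0.234,0],"rotation":[0,0,0.55]},{"claw":0.094,"delta_pos":[-0.25,-0.279,0],"rotation":[0,0,0.65]},{"claw":0.094,"delta_pos":[-0.29,-0.323,0],"rotation":[0,0,0.75]},{"claw":0.094,"delta_pos":[-0.32,-0.357,0],"rotation":[0,0,0.85]},{"claw":0.094,"delta_pos":[-0.34,-0.379,0],"rotation":[0,0,0.916]}]' 15; python3 go.py 487 -392.5 180 1.76
```

```text
clock: 1.35
eef_pos: [380.5, -2.0, 205.2]
eef_rot: [-3.141, 0.001, 1.755]
wrist_force: [1.1, 0.5, 0.5]
finger_gap: 94.2
t 1.35 pos [380.5  -2.  205.2] gap 94.2 F [1.1 0.5 0.5]
dpos m [-0.4034  0.033   0.0255] rot [-0.001  0.001 -0.005]
```

```bash
python3 -m pendant '[{"claw":0.094,"delta_pos":[-0.03,0.002,0],"rotation":[0,0,0]},{"claw":0.094,"delta_pos":[-0.075,0.006,0.005],"rotation":[0,0,0]},{"claw":0.094,"delta_pos":[-0.125,0.01,0.01],"rotation":[0,0,0]},{"claw":0.094,"delta_pos":[-0.175,0.014,0.01],"rotation":[0,0,0]},{"claw":0.094,"delta_pos":[-0.225,0.018,0.015],"rotation":[0,0,0]},{"claw":0.08,"delta_pos":[-0.275,0.022,0.02],"rotation":[0,0,0]},{"claw":0.06,"delta_pos":[-0.325,0.026,0.025],"rotation":[0,0,0]},{"claw":0.05,"delta_pos":[-0.37,0.03,0.0255],"rotation":[0,0,0]},{"claw":0.05,"delta_pos":[-0.403,0.033,0.0255],"rotation":[0,0,-0.005]},{"claw":0.05,"delta_pos":[-0.403,0.033,0.0255],"rotation":[0,0,-0.005]}]' 15; python3 go.py 487 -392.5 130 1.76
python3 - <<'E'
from h import *
t=manip.camera('top');s=manip.camera('scene')
a=cv2.resize(t[175:245,345:425],None,fx=5,fy=5,interpolation=2);b=cv2.resize(s[205:275,80:160],None,fx=5,fy=5,interpolation=2)
cv2.imwrite('pics/p1.png',np.hstack([a,b])[:,:,::-1])
E
```

```text
clock: 2.6
eef_pos: [486.6, -393.5, 178.8]
eef_rot: [-3.14, -0.0, 1.759]
wrist_force: [0.6, 1.4, -0.1]
finger_gap: 50.6
t 2.6 pos [ 486.6 -393.5  178.8] gap 50.6 F [ 0.6  1.4 -0.1]
dpos m [0.0009 0.0007 0.0488] rot [-0.002 -0.    -0.001]
```

View pics/p1.png

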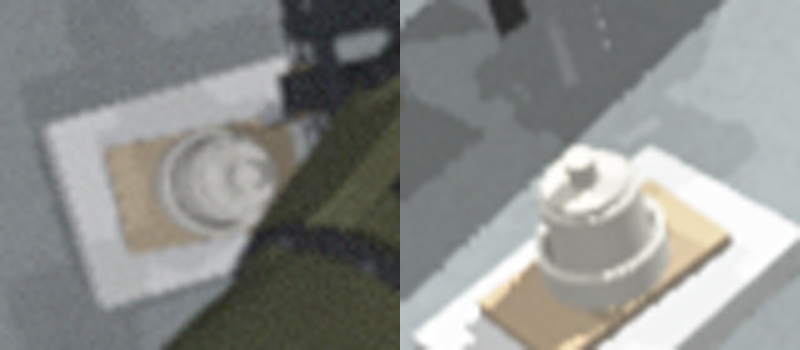

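The knob sits at about (580,160) in the right half. The fingertips are still above it, at the top of the crop. I'll lower to just above the knob and check that they line up.

```bash
python3 -m pendant '[{"claw":0.05,"delta_pos":[0,0,0.015],"rotation":[0,0,0]},{"claw":0.05,"delta_pos":[0.0005,0.0005,0.04],"rotation":[0,0,0]},{"claw":0.05,"delta_pos":[0.001,0.0005,0.058],"rotation":[0,0,0]},{"claw":0.05,"delta_pos":[0.001,0.0005,0.06],"rotation":[0,0,0]}]' 15; python3 go.py 487 -392.5 97 1.76
python3 - <<'E'
from h import *
s=manip.camera('scene')
cv2.imwrite('pics/p2.png',cv2.resize(s[190:280,70:180],None,fx=6,fy=6,interpolation=2)[:,:,::-1])
for p in([487,-392.5,111],[487,-392.5,119]):print(proj('scene',p),(proj('scene',p)-[70,190])*6)
E
```

```text
clock: 3.2
eef_pos: [486.4, -389.8, 117.9]
eef_rot: [-3.139, -0.002, 1.761]
wrist_force: [-0.5, -0.2, 0.7]
finger_gap: 50.2
t 3.2 pos [ 486.4 -389.8  117.9] gap 50.2 F [-0.5 -0.2  0.7]
dpos m [-0.0028  0.0001  0.0209] rot [-0.003 -0.002  0.001]
[114.82942917 235.8837226 ] [268.97657505 275.30233557]
[114.12549081 233.53509598] [264.75294488 261.21057588]
```

View pics/p2.png

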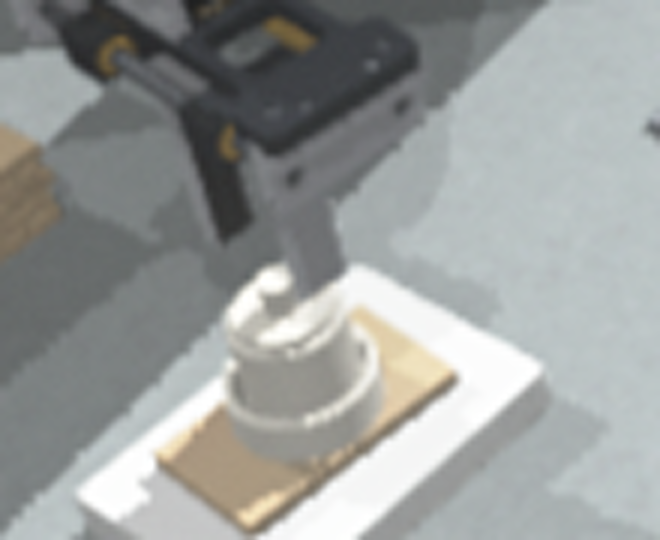

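The fingertips straddle the knob: left tip (225,235), right tip (318,300), knob top (272,282). I'll lower to 97 mm and close.

```bash
python3 -m pendant '[{"claw":0.05,"delta_pos":[-0.001,0,0.01],"rotation":[-0.003,-0.002,0]},{"claw":0.05,"delta_pos":[-0.002,0,0.02],"rotation":[-0.003,-0.002,0]},{"claw":0.05,"delta_pos":[-0.002,0,0.021],"rotation":[-0.003,-0.002,0]},{"claw":0.05,"delta_pos":[-0.002,0,0.021],"rotation":[-0.003,-0.002,0]},{"claw":0.025,"delta_pos":[-0.002,0,0.021],"rotation":[-0.003,-0.002,0]},{"claw":0.018,"delta_pos":[-0.002,0,0.021],"rotation":[-0.003,-0.002,0]},{"claw":0.01,"delta_pos":[-0.002,0,0.021],"rotation":[-0.003,-0.002,0]},{"claw":0.01,"delta_pos":[-0.002,0,0.021],"rotation":[-0.003,-0.002,0]},{"claw":0.01,"delta_pos":[-0.002,0,0.021],"rotation":[-0.003,-0.002,0]}]' 12; python3 go.py 487 -392.5 97 1.76
```

```text
clock: 4.38
eef_pos: [487.1, -392.2, 97.9]
eef_rot: [3.141, 0.001, 1.76]
wrist_force: [0.2, -0.2, -0.3]
finger_gap: 14.4
t 4.38 pos [ 487.1 -392.2   97.9] gap 14.4 F [ 0.2 -0.2 -0.3]
dpos m [-0.0003 -0.0002  0.0009] rot [0.001 0.001 0.   ]
```

```bash
python3 -m pendant '[{"claw":0.01,"delta_pos":[0,0,0],"rotation":[0,0,0]},{"claw":0.01,"delta_pos":[0,0,-0.004],"rotation":[0,0,0]},{"claw":0.01,"delta_pos":[0,0,-0.012],"rotation":[0,0,0]},{"claw":0.01,"delta_pos":[0,0,-0.03],"rotation":[0,0,0]},{"claw":0.01,"delta_pos":[0,0,-0.055],"rotation":[0,0,0]},{"claw":0.01,"delta_pos":[0,0,-0.075],"rotation":[0,0,0]},{"claw":0.01,"delta_pos":[0,0,-0.08],"rotation":[0,0,0]}]' 15; python3 go.py 446 113.5 150 1.76
python3 - <<'E'
from h import *
s=manip.camera('scene')
cv2.imwrite('pics/p3.png',cv2.resize(s[180:280,60:180],None,fx=6,fy=6,interpolation=2)[:,:,::-1])
E
```

```text
clock: 5.25
eef_pos: [487.5, -392.5, 180.3]
eef_rot: [3.139, 0.004, 1.761]
wrist_force: [0.7, 0.3, -1.1]
finger_gap: 14.3
t 5.25 pos [ 487.5 -392.5  180.3] gap 14.3 F [ 0.7  0.3 -1.1]
dpos m [0.5048 0.0546 0.0287] rot [0.003 0.004 0.001]
```

View pics/p3.png

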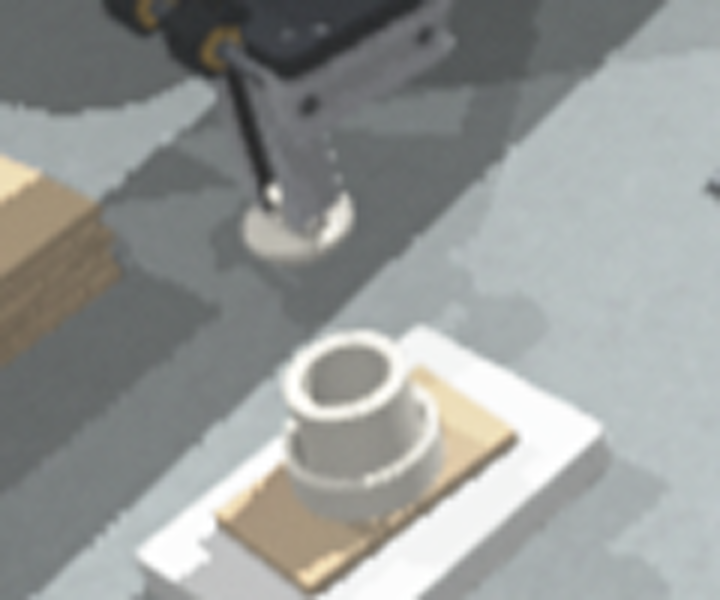

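The lid is held level at (300,225) and the crucible is open, with its rim at (353,375). I'll carry the lid to the dish.

```bash
python3 -m pendant '[{"claw":0.01,"delta_pos":[0.02,0.002,0],"rotation":[0,0,0]},{"claw":0.01,"delta_pos":[0.06,0.006,0],"rotation":[0,0,0]},{"claw":0.01,"delta_pos":[0.11,0.012,0],"rotation":[0,0,0]},{"claw":0.01,"delta_pos":[0.165,0.018,0],"rotation":[0,0,0]},{"claw":0.01,"delta_pos":[0.22,0.024,0],"rotation":[0,0,0]},{"claw":0.01,"delta_pos":[0.275,0.03,0],"rotation":[0,0,0]},{"claw":0.01,"delta_pos":[0.33,0.036,0],"rotation":[0,0,0]},{"claw":0.01,"delta_pos":[0.385,0.042,0],"rotation":[0,0,0]},{"claw":0.01,"delta_pos":[0.43,0.046,0.01],"rotation":[0,0,0]},{"claw":0.01,"delta_pos":[0.46,0.05,0.015],"rotation":[0.003,0.004,0]}]' 15; python3 go.py 446 113.5 60 1.76
```

```text
clock: 6.55
eef_pos: [448.9, 70.6, 162.8]
eef_rot: [-3.14, -0.001, 1.762]
wrist_force: [-0.7, -0.7, -1.0]
finger_gap: 14.0
t 6.55 pos [448.9  70.6 162.8] gap 14.0 F [-0.7 -0.7 -1. ]
dpos m [0.0425 0.0055 0.1029] rot [-0.002 -0.001  0.002]
```

```bash
python3 -m pendant '[{"claw":0.01,"delta_pos":[0.015,0.002,0.01],"rotation":[0,0,0]},{"claw":0.01,"delta_pos":[0.035,0.004,0.035],"rotation":[0,0,0]},{"claw":0.01,"delta_pos":[0.0425,0.0055,0.065],"rotation":[0,0,0]},{"claw":0.01,"delta_pos":[0.0425,0.0055,0.09],"rotation":[0,0,0]},{"claw":0.01,"delta_pos":[0.0425,0.0055,0.102],"rotation":[-0.002,0,0]},{"claw":0.01,"delta_pos":[0.0425,0.0055,0.103],"rotation":[-0.002,0,0]},{"claw":0.01,"delta_pos":[0.0425,0.0055,0.103],"rotation":[-0.002,0,0]}]' 15; python3 go.py 446 113.5 17 1.76
python3 - <<'E'
from h import *
s=manip.camera('scene')
cv2.imwrite('pics/p4.png',cv2.resize(s[110:210,200:320],None,fx=6,fy=6,interpolation=2)[:,:,::-1])
E
```

```text
clock: 7.42
eef_pos: [446.5, 113.3, 60.6]
eef_rot: [3.14, -0.001, 1.761]
wrist_force: [1.1, -0.2, 0.1]
finger_gap: 14.8
t 7.42 pos [446.5 113.3  60.6] gap 14.8 F [ 1.1 -0.2  0.1]
dpos m [ 0.0002 -0.0005  0.0436] rot [ 0.001 -0.001  0.001]
```

View pics/p4.png

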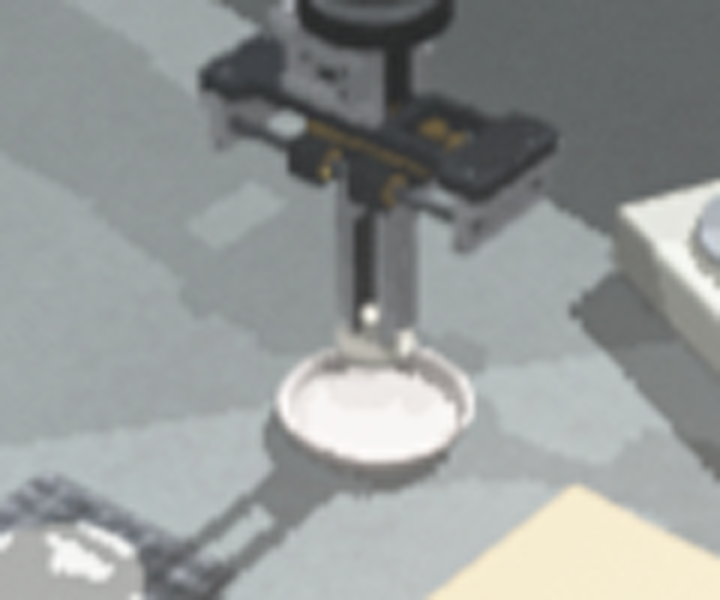

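The lid hangs level over the dish at (375,345), with the dish centre at (375,405). I'll lower it slowly.

```bash
python3 -m pendant '[{"claw":0.01,"delta_pos":[0,0,0.012],"rotation":[0,0,0]},{"claw":0.01,"delta_pos":[0,0,0.027],"rotation":[0,0,0]},{"claw":0.01,"delta_pos":[0,0,0.036],"rotation":[0,0,0]},{"claw":0.01,"delta_pos":[0,0,0.04],"rotation":[0,0,0]},{"claw":0.01,"delta_pos":[0,0,0.041],"rotation":[0,0,0]},{"claw":0.01,"delta_pos":[0,0,0.041],"rotation":[0,0,0]}]' 15; python3 go.py 446 113.5 17 1.76
```

```text
clock: 8.22
eef_pos: [446.8, 113.5, 19.9]
eef_rot: [3.139, -0.001, 1.762]
wrist_force: [-0.4, 0.3, 0.6]
finger_gap: 14.4
t 8.22 pos [446.8 113.5  19.9] gap 14.4 F [-0.4  0.3  0.6]
dpos m [ 0.0001 -0.0007  0.0029] rot [ 0.002 -0.001  0.002]
```

```bash
python3 -m pendant '[{"claw":0.01,"delta_pos":[0,0,0.001],"rotation":[0,0,0]},{"claw":0.01,"delta_pos":[0,0,0.002],"rotation":[0,0,0]},{"claw":0.01,"delta_pos":[0,0,0.002],"rotation":[0,0,0]}]' 15; python3 go.py 446 113.5 17 1.76
```

```text
clock: 8.6
eef_pos: [446.8, 113.5, 17.9]
eef_rot: [3.139, -0.001, 1.762]
wrist_force: [-0.1, 0.5, -1.5]
finger_gap: 14.1
t 8.6 pos [446.8 113.5  17.9] gap 14.1 F [-0.1  0.5 -1.5]
dpos m [ 0.0001 -0.0007  0.0009] rot [ 0.002 -0.001  0.002]
```

```bash
python3 -m pendant '[{"claw":0.01,"delta_pos":[0,0,0.0005],"rotation":[0,0,0]},{"claw":0.01,"delta_pos":[0,0,0.001],"rotation":[0,0,0]},{"claw":0.01,"delta_pos":[0,0,0.0015],"rotation":[0,0,0]},{"claw":0.01,"delta_pos":[0,0,0.0015],"rotation":[0,0,0]}]' 15; python3 go.py 446 113.5 17 1.76
```

```text
clock: 9.1
eef_pos: [446.8, 113.5, 16.8]
eef_rot: [3.139, -0.001, 1.762]
wrist_force: [-3.5, 0.1, 8.3]
finger_gap: 14.4
t 9.1 pos [446.8 113.5  16.8] gap 14.4 F [-3.5  0.1  8.3]
dpos m [ 0.0001 -0.0008 -0.0002] rot [ 0.002 -0.001  0.002]
```

Contact is felt at 8 N, so the lid is down. I'll open modestly and rise.

```bash
python3 -m pendant '[{"claw":0.02,"delta_pos":[0,0,0],"rotation":[0,0,0]},{"claw":0.035,"delta_pos":[0,0,0],"rotation":[0,0,0]},{"claw":0.035,"delta_pos":[0,0,0],"rotation":[0,0,0]},{"claw":0.035,"delta_pos":[0,0,0],"rotation":[0,0,0]},{"claw":0.035,"delta_pos":[0,0,-0.015],"rotation":[0,0,0]},{"claw":0.035,"delta_pos":[0,0,-0.04],"rotation":[0,0,0]},{"claw":0.05,"delta_pos":[0,0,-0.08],"rotation":[0,0,0]},{"claw":0.094,"delta_pos":[0,0,-0.12],"rotation":[0,0,0]},{"claw":0.094,"delta_pos":[0,0,-0.14],"rotation":[0,0,0]}]' 15; python3 go.py 487 -392.5 160 1.76
python3 - <<'E'
from h import *
s=manip.camera('scene')
cv2.imwrite('pics/p5.png',cv2.resize(s[150:210,220:300],None,fx=6,fy=6,interpolation=2)[:,:,::-1])
t=manip.camera('top');cv2.imwrite('pics/p5t.png',np.vstack([cv2.resize(t[175:245,345:425],None,fx=5,fy=5,interpolation=2),cv2.resize(s[225:275,80:160],None,fx=5,fy=5,interpolation=2)])[:,:,::-1])
E
```

```text
clock: 10.22
eef_pos: [447.0, 113.4, 160.0]
eef_rot: [3.136, -0.001, 1.762]
wrist_force: [0.5, -0.6, -0.8]
finger_gap: 61.4
t 10.22 pos [447.  113.4 160. ] gap 61.4 F [ 0.5 -0.6 -0.8]
dpos m [-0.5043 -0.0567 -0.001 ] rot [ 0.006 -0.001  0.002]
```

View pics/p5.png

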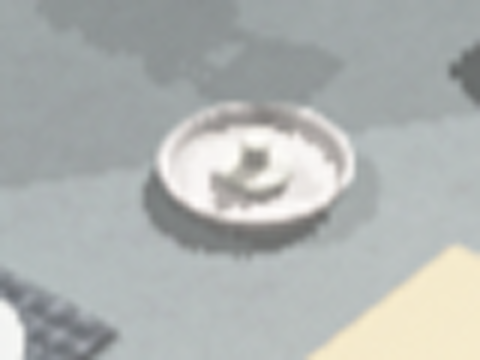

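View pics/p5t.png

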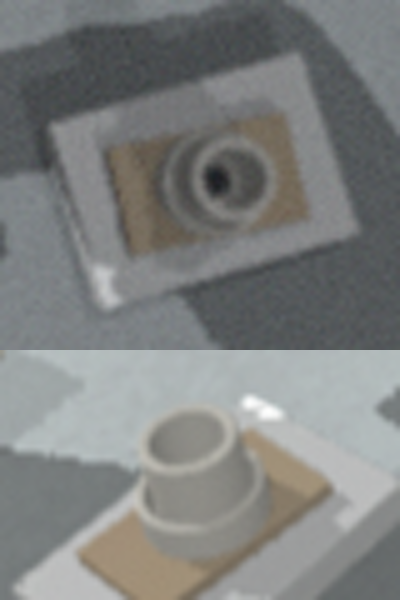

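The lid lies knob up in the middle of the dish, with the knob at (255,158). The crucible rim centre is at about (231,178) in the top crop and (188,437) in the scene crop. I'll compute its position.

```bash
python3 - <<'E'
from h import *
f=lambda u,v,x0,y0:((u+.5)/5-.5+x0,(v+.5)/5-.5+y0)
print(onz('top',*f(231,179,345,175),90),onz('scene',*f(188,85,80,225),90))
print('sagger',onz('top',*f(215,183,345,175),57))
E
python3 go.py 488 -392 160 1.76
```

```text
[ 487.15413812 -391.302611     90.        ] [ 486.8081137  -390.93164889   90.        ]
sagger [ 486.41245868 -392.53158308   57.        ]
t 10.32 pos [447.4 113.5 159.6] gap 69.4 F [ 0.3  0.7 -0.8]
dpos m [-0.504  -0.0561 -0.0014] rot [ 0.007 -0.001  0.002]
```

```bash
python3 -m pendant '[{"claw":0.094,"delta_pos":[-0.03,-0.003,0],"rotation":[0,0,0]},{"claw":0.094,"delta_pos":[-0.08,-0.009,0],"rotation":[0,0,0]},{"claw":0.094,"delta_pos":[-0.14,-0.016,0],"rotation":[0,0,0]},{"claw":0.094,"delta_pos":[-0.2,-0.022,0],"rotation":[0,0,0]},{"claw":0.094,"delta_pos":[-0.26,-0.029,0],"rotation":[0,0,0]},{"claw":0.094,"delta_pos":[-0.32,-0.036,0],"rotation":[0,0,0]},{"claw":0.094,"delta_pos":[-0.38,-0.042,0],"rotation":[0,0,0]},{"claw":0.094,"delta_pos":[-0.44,-0.049,0],"rotation":[0.006,0,0.002]},{"claw":0.094,"delta_pos":[-0.48,-0.054,0],"rotation":[0.006,0,0.002]},{"claw":0.094,"delta_pos":[-0.5035,-0.056,0],"rotation":[0.006,0,0.002]}]' 15;python3 -m pendant '[{"claw":0.094,"delta_pos":[0,0,0],"rotation":[0,0,0]},{"claw":0.094,"delta_pos":[0,0,0],"rotation":[0,0,0]}]'; python3 go.py 487 -391.5 64 1.76
```

```text
clock: 11.58
eef_pos: [487.3, -393.2, 157.4]
eef_rot: [-3.141, -0.002, 1.758]
wrist_force: [-0.5, 0.8, 0.5]
finger_gap: 94.1
clock: 11.82
eef_pos: [487.1, -392.3, 156.7]
eef_rot: [-3.141, -0.004, 1.758]
wrist_force: [0.3, 0.6, -0.3]
finger_gap: 94.0
t 11.82 pos [ 487.1 -392.3  156.7] gap 94.0 F [ 0.3  0.6 -0.3]
dpos m [0.0004 0.0001 0.0927] rot [-0.001 -0.004 -0.002]
```

```bash
python3 -m pendant '[{"claw":0.094,"delta_pos":[0,0,0.015],"rotation":[0,0,0]},{"claw":0.094,"delta_pos":[0.0005,0,0.045],"rotation":[0,-0.004,0]},{"claw":0.094,"delta_pos":[0.0005,0,0.075],"rotation":[0,-0.004,0]},{"claw":0.094,"delta_pos":[0.0005,0,0.09],"rotation":[0,-0.004,0]},{"claw":0.094,"delta_pos":[0.0005,0,0.0925],"rotation":[0,-0.004,0]},{"claw":0.075,"delta_pos":[0.0005,0,0.0925],"rotation":[0,-0.004,0]},{"claw":0.06,"delta_pos":[0.0005,0,0.0925],"rotation":[0,-0.004,0]},{"claw":0.055,"delta_pos":[0.0005,0,0.0925],"rotation":[0,-0.004,0]},{"claw":0.052,"delta_pos":[0.0005,0,0.0925],"rotation":[0,-0.004,0]}]' 20; python3 go.py 487 -391.5 64 1.76
```

```text
clock: 12.95
eef_pos: [486.9, -391.5, 64.5]
eef_rot: [-3.141, 0.001, 1.758]
wrist_force: [-0.1, 0.4, -0.3]
finger_gap: 57.3
t 12.95 pos [ 486.9 -391.5   64.5] gap 57.3 F [-0.1  0.4 -0.3]
dpos m [0.     0.0001 0.0005] rot [-0.001  0.001 -0.002]
```

```bash
python3 -m pendant '[{"claw":0.05,"delta_pos":[0,0,0],"rotation":[0,0,0]},{"claw":0.048,"delta_pos":[0,0,0],"rotation":[0,0,0]},{"claw":0.044,"delta_pos":[0,0,0],"rotation":[0,0,0]},{"claw":0.042,"delta_pos":[0,0,0],"rotation":[0,0,0]},{"claw":0.042,"delta_pos":[0,0,0],"rotation":[0,0,0]},{"claw":0.042,"delta_pos":[0,0,0],"rotation":[0,0,0]}]' 20; python3 go.py 487 -391.5 64 1.76
```

```text
clock: 13.7
eef_pos: [487.0, -391.6, 64.6]
eef_rot: [-3.141, 0.001, 1.758]
wrist_force: [0.0, 0.0, 3.0]
finger_gap: 49.1
t 13.7 pos [ 487.  -391.6   64.6] gap 49.1 F [0. 0. 3.]
dpos m [0.0001 0.     0.0006] rot [-0.     0.001 -0.002]
```

Gripped at 49.1 mm with no side load. I'll lift slowly and straight.

```bash
python3 -m pendant '[{"claw":0.042,"delta_pos":[0,0,-0.003],"rotation":[0,0,0]},{"claw":0.042,"delta_pos":[0,0,-0.01],"rotation":[0,0,0]},{"claw":0.042,"delta_pos":[0,0,-0.02],"rotation":[0,0,0]},{"claw":0.042,"delta_pos":[0,0,-0.035],"rotation":[0,0,0]},{"claw":0.042,"delta_pos":[0,0,-0.055],"rotation":[0,0,0]},{"claw":0.042,"delta_pos":[0,0,-0.08],"rotation":[0,0,0]},{"claw":0.042,"delta_pos":[0,0,-0.105],"rotation":[0,0,0]},{"claw":0.042,"delta_pos":[0,0,-0.12],"rotation":[0,0,0]},{"claw":0.042,"delta_pos":[0,0,-0.125],"rotation":[0,0,0]}]' 30; python3 go.py 519 359.5 190 1.76
python3 - <<'E'
from h import *
s=manip.camera('scene')
cv2.imwrite('pics/p6.png',cv2.resize(s[180:280,60:180],None,fx=6,fy=6,interpolation=2)[:,:,::-1])
E
```

```text
clock: 14.82
eef_pos: [487.1, -391.6, 190.7]
eef_rot: [3.141, 0.002, 1.758]
wrist_force: [-1.0, -0.3, -1.4]
finger_gap: 49.1
t 14.82 pos [ 487.1 -391.6  190.7] gap 49.1 F [-1.  -0.3 -1.4]
dpos m [ 7.320e-01  1.714e-01 -7.000e-04] rot [ 0.     0.002 -0.002]
```

View pics/p6.png

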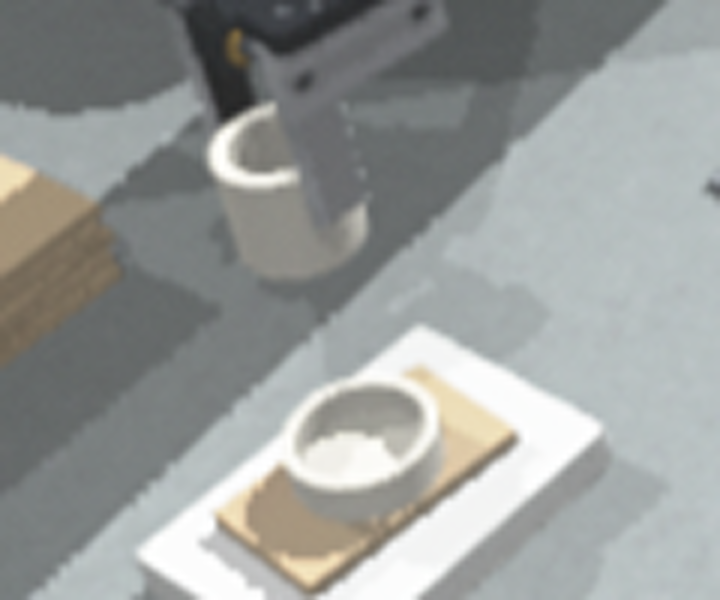

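The crucible is held upright at (290,195). The sagger stays on the tile at (362,435). I'll carry the crucible to the balance.

```bash
python3 -m pendant '[{"claw":0.042,"delta_pos":[0.01,0.002,0],"rotation":[0,0,0]},{"claw":0.042,"delta_pos":[0.03,0.007,0],"rotation":[0,0,0]},{"claw":0.042,"delta_pos":[0.06,0.014,0],"rotation":[0,0,0]},{"claw":0.042,"delta_pos":[0.1,0.023,0],"rotation":[0,0,0]},{"claw":0.042,"delta_pos":[0.14,0.033,0],"rotation":[0,0,0]},{"claw":0.042,"delta_pos":[0.18,0.042,0],"rotation":[0,0,0]},{"claw":0.042,"delta_pos":[0.22,0.051,0],"rotation":[0,0,0]},{"claw":0.042,"delta_pos":[0.26,0.061,0],"rotation":[0,0,0]},{"claw":0.042,"delta_pos":[0.3,0.07,0],"rotation":[0,0,0]},{"claw":0.042,"delta_pos":[0.34,0.08,0],"rotation":[0,0,0]}]' 30;python3 go.py 519 359.5 190 1.76
```

```text
clock: 16.12
eef_pos: [501.4, -40.1, 189.6]
eef_rot: [-3.141, 0.001, 1.759]
wrist_force: [0.4, 0.2, -1.6]
finger_gap: 48.9
t 16.12 pos [501.4 -40.1 189.6] gap 48.9 F [ 0.4  0.2 -1.6]
dpos m [ 0.3893  0.0921 -0.001 ] rot [-0.     0.001 -0.001]
```

```bash
python3 -m pendant '[{"claw":0.042,"delta_pos":[0.03,0.007,0],"rotation":[0,0,0]},{"claw":0.042,"delta_pos":[0.07,0.017,0],"rotation":[0,0,0]},{"claw":0.042,"delta_pos":[0.115,0.027,0],"rotation":[0,0,0]},{"claw":0.042,"delta_pos":[0.16,0.038,0],"rotation":[0,0,0]},{"claw":0.042,"delta_pos":[0.205,0.048,0],"rotation":[0,0,0]},{"claw":0.042,"delta_pos":[0.25,0.059,0],"rotation":[0,0,0]},{"claw":0.042,"delta_pos":[0.295,0.07,0],"rotation":[0,0,0]},{"claw":0.042,"delta_pos":[0.335,0.08,0],"rotation":[0,0,0]},{"claw":0.042,"delta_pos":[0.365,0.087,0],"rotation":[0,0,0]},{"claw":0.042,"delta_pos":[0.385,0.091,0],"rotation":[0,0,0]}]' 30;python3 -m pendant '[{"claw":0.042,"delta_pos":[0.004,0.001,0.01],"rotation":[0,0,0]},{"claw":0.042,"delta_pos":[0.004,0.001,0.03],"rotation":[0,0,0]},{"claw":0.042,"delta_pos":[0.004,0.001,0.06],"rotation":[0,0,0]},{"claw":0.042,"delta_pos":[0.004,0.001,0.078],"rotation":[0,0,0]},{"claw":0.042,"delta_pos":[0.004,0.001,0.08],"rotation":[0,0,0]},{"claw":0.042,"delta_pos":[0.004,0.001,0.08],"rotation":[0,0,0]}]' 30;python3 go.py 519 359.5 77 1.76
python3 - <<'E'
from h import *
s=manip.camera('scene')
cv2.imwrite('pics/p7.png',cv2.resize(s[90:190,280:400],None,fx=6,fy=6,interpolation=2)[:,:,::-1])
E
```

```text
clock: 17.38
eef_pos: [517.1, 357.1, 188.4]
eef_rot: [-3.14, 0.002, 1.761]
wrist_force: [-0.2, -0.2, -1.7]
finger_gap: 49.3
clock: 18.12
eef_pos: [517.5, 361.2, 109.2]
eef_rot: [-3.141, 0.001, 1.761]
wrist_force: [0.8, 0.6, -2.3]
finger_gap: 49.0
t 18.12 pos [517.5 361.2 109.2] gap 49.0 F [ 0.8  0.6 -2.3]
dpos m [-0.0019  0.0011  0.0322] rot [-0.     0.001  0.001]
```

View pics/p7.png

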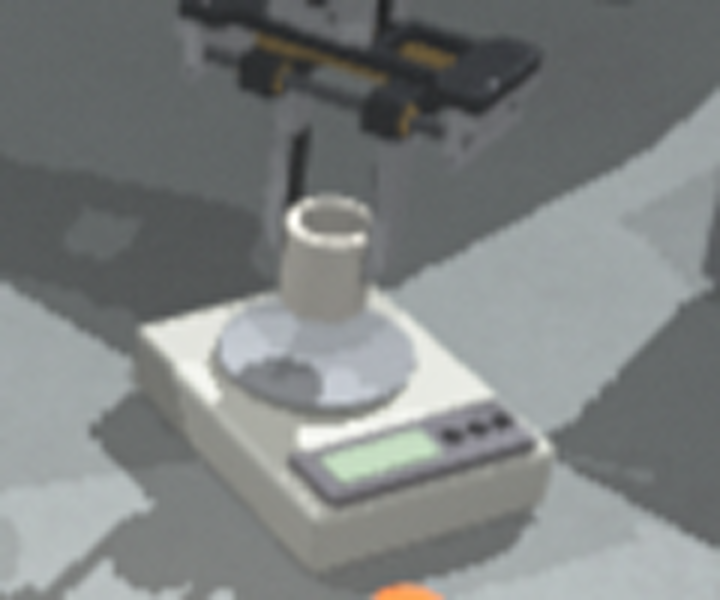

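The crucible is upright over the pan (pan centre (315,350)). I'll lower it and then creep.

```bash
python3 -m pendant '[{"claw":0.042,"delta_pos":[-0.001,0.0005,0.01],"rotation":[0,0,0]},{"claw":0.042,"delta_pos":[-0.0015,0.001,0.022],"rotation":[0,0,0]},{"claw":0.042,"delta_pos":[-0.0015,0.001,0.028],"rotation":[0,0,0]},{"claw":0.042,"delta_pos":[-0.0015,0.001,0.0295],"rotation":[0,0,0]},{"claw":0.042,"delta_pos":[-0.0015,0.001,0.0305],"rotation":[0,0,0]},{"claw":0.042,"delta_pos":[-0.0015,0.001,0.0315],"rotation":[0,0,0]},{"claw":0.042,"delta_pos":[-0.0015,0.001,0.0315],"rotation":[0,0,0]}]' 30;python3 go.py 519 359.5 77 1.76
```

```text
clock: 19.05
eef_pos: [518.9, 360.0, 78.1]
eef_rot: [3.141, 0.001, 1.761]
wrist_force: [0.1, 0.7, -0.8]
finger_gap: 49.2
t 19.05 pos [518.9 360.   78.1] gap 49.2 F [ 0.1  0.7 -0.8]
dpos m [-0.0005 -0.      0.0011] rot [0.    0.001 0.001]
```

```bash
python3 -m pendant '[{"claw":0.042,"delta_pos":[0,0,0.0005],"rotation":[0,0,0]},{"claw":0.042,"delta_pos":[0,0,0.001],"rotation":[0,0,0]},{"claw":0.042,"delta_pos":[0,0,0.0015],"rotation":[0,0,0]},{"claw":0.042,"delta_pos":[0,0,0.0015],"rotation":[0,0,0]}]' 30;python3 go.py 519 359.5 77 1.76
```

```text
clock: 19.55
eef_pos: [519.0, 360.0, 76.6]
eef_rot: [3.141, 0.001, 1.761]
wrist_force: [-0.1, 0.2, -0.9]
finger_gap: 48.9
t 19.55 pos [519.  360.   76.6] gap 48.9 F [-0.1  0.2 -0.9]
dpos m [-0.0005 -0.0001 -0.0004] rot [0.    0.001 0.001]
```

```bash
python3 -m pendant '[{"claw":0.042,"delta_pos":[0,0,0.0005],"rotation":[0,0,0]},{"claw":0.042,"delta_pos":[0,0,0.001],"rotation":[0,0,0]},{"claw":0.042,"delta_pos":[0,0,0.001],"rotation":[0,0,0]}]' 30;python3 go.py 519 359.5 77 1.76
```

```text
clock: 19.92
eef_pos: [519.0, 360.0, 76.6]
eef_rot: [3.141, 0.001, 1.761]
wrist_force: [-4.4, -2.2, 9.2]
finger_gap: 48.9
t 19.93 pos [519.  360.   76.6] gap 48.9 F [-4.4 -2.2  9.2]
dpos m [-0.0005 -0.0001 -0.0004] rot [0.001 0.001 0.001]
```

The crucible is down (9 N). I'll release it and rise.

```bash
python3 -m pendant '[{"claw":0.052,"delta_pos":[0,0,-0.0005],"rotation":[0,0,0]},{"claw":0.065,"delta_pos":[0,0,-0.0005],"rotation":[0,0,0]},{"claw":0.08,"delta_pos":[0,0,-0.0005],"rotation":[0,0,0]},{"claw":0.08,"delta_pos":[0,0,-0.0005],"rotation":[0,0,0]},{"claw":0.08,"delta_pos":[0,0,-0.0005],"rotation":[0,0,0]},{"claw":0.08,"delta_pos":[0,0,-0.02],"rotation":[0,0,0]},{"claw":0.09,"delta_pos":[0,0,-0.06],"rotation":[0,0,0]},{"claw":0.094,"delta_pos":[0,0,-0.09],"rotation":[0,0,0]},{"claw":0.094,"delta_pos":[0,0,-0.095],"rotation":[0,0,0]}]' 20; python3 go.py 486.5 -392.5 150 1.76
python3 - <<'E'
from h import *
s=manip.camera('scene');t=manip.camera('top')
a=cv2.resize(s[110:190,290:380],None,fx=4,fy=4,interpolation=2);b=cv2.resize(t[155:235,90:180],None,fx=4,fy=4,interpolation=2)
c=cv2.resize(t[175:245,345:425],None,fx=4.5,fy=4.5,interpolation=2);c=cv2.resize(t[170:250,345:435],None,fx=4,fy=4,interpolation=2);d=cv2.resize(s[215:295,75:165],None,fx=4,fy=4,interpolation=2)
cv2.imwrite('pics/p8.png',np.vstack([np.hstack([a,b]),np.hstack([d,c])])[:590,:,::-1])
E
```

```text
clock: 21.05
eef_pos: [519.7, 360.6, 174.9]
eef_rot: [3.136, -0.001, 1.761]
wrist_force: [0.2, 0.6, 0.1]
finger_gap: 94.4
t 21.05 pos [519.7 360.6 174.9] gap 94.4 F [0.2 0.6 0.1]
dpos m [-0.7333 -0.1749  0.0234] rot [ 0.005 -0.001  0.001]
```

View pics/p8.png

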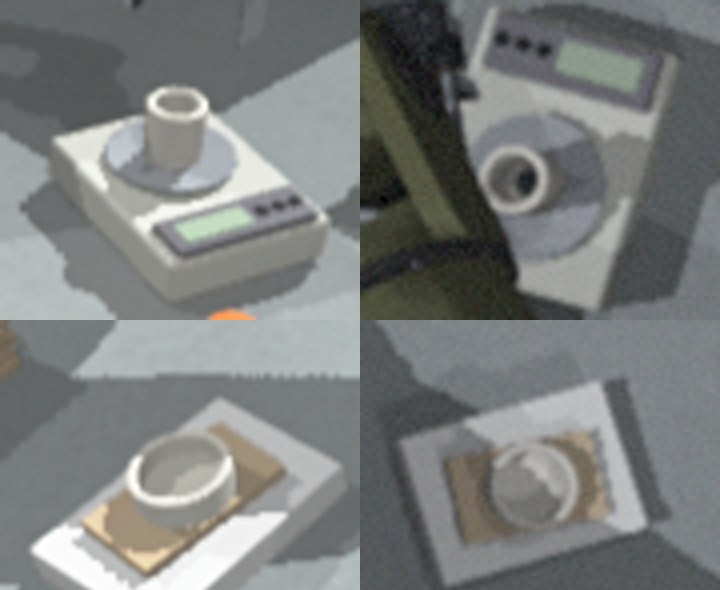

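The crucible stands upright mid-pan (scene base (175,158), pan centre (171,153)). The sagger rim centre is at (533,486) in the top panel and (181,468) in the scene panel.

Run:
```python
from h import *
f=lambda u,v,x0,y0:((u+.5)/4-.5+x0,(v+.5)/4-.5+y0)
print(onz('top',*f(173,166,345,170),57),onz('scene',*f(181,147,75,215),57))
f2=lambda a,x0,y0,n,z:np.round(np.mean([onz(n,*f(u,v,x0,y0),z) for u,v in a],0),1)
print('tile',f2([(86,138),(237,110),(250,190),(102,224)],345,170,'top',35),f2([(83,203),(217,105),(286,150),(150,255)],75,215,'scene',35))
```

```text
[ 486.63030983 -393.34831843   57.        ] [ 488.38012156 -391.93068747   57.        ]
tile [ 488.1 -397.2   35. ] [ 491.6 -395.3   35. ]
```

```bash
python3 -m pendant '[{"claw":0.094,"delta_pos":[-0.03,-0.007,0],"rotation":[0,0,0]},{"claw":0.094,"delta_pos":[-0.08,-0.019,0],"rotation":[0,0,0]},{"claw":0.094,"delta_pos":[-0.14,-0.033,0],"rotation":[0,0,0]},{"claw":0.094,"delta_pos":[-0.2,-0.048,0],"rotation":[0,0,0]},{"claw":0.094,"delta_pos":[-0.26,-0.062,0],"rotation":[0,0,0]},{"claw":0.094,"delta_pos":[-0.32,-0.076,0],"rotation":[0,0,0]},{"claw":0.094,"delta_pos":[-0.38,-0.09,0],"rotation":[0,0,0]},{"claw":0.094,"delta_pos":[-0.44,-0.105,0],"rotation":[0,0,0]},{"claw":0.094,"delta_pos":[-0.5,-0.119,0],"rotation":[0.005,0,0]},{"claw":0.094,"delta_pos":[-0.55,-0.131,0],"rotation":[0.005,0,0]}]' 20; python3 go.py 486.5 -392.5 150 1.76
```

```text
clock: 22.4
eef_pos: [493.2, -206.8, 171.0]
eef_rot: [-3.137, -0.001, 1.76]
wrist_force: [0.0, 0.5, 0.6]
finger_gap: 94.1
t 22.4 pos [ 493.2 -206.8  171. ] gap 94.1 F [0.  0.5 0.6]
dpos m [-0.1812 -0.0414  0.0211] rot [-0.005 -0.001 -0.   ]
```

```bash
python3 -m pendant '[{"claw":0.094,"delta_pos":[-0.035,-0.008,0],"rotation":[0,0,0]},{"claw":0.094,"delta_pos":[-0.08,-0.018,0.005],"rotation":[0,0,0]},{"claw":0.094,"delta_pos":[-0.125,-0.028,0.01],"rotation":[-0.005,0,0]},{"claw":0.094,"delta_pos":[-0.16,-0.036,0.015],"rotation":[-0.005,0,0]},{"claw":0.094,"delta_pos":[-0.1812,-0.0406,0.02],"rotation":[-0.005,0,0]},{"claw":0.094,"delta_pos":[-0.1812,-0.0406,0.04],"rotation":[-0.005,0,0]},{"claw":0.094,"delta_pos":[-0.1812,-0.0406,0.07],"rotation":[-0.005,0,0]},{"claw":0.094,"delta_pos":[-0.1812,-0.0406,0.095],"rotation":[-0.005,0,0]},{"claw":0.094,"delta_pos":[-0.1812,-0.0406,0.1],"rotation":[-0.005,0,0]},{"claw":0.094,"delta_pos":[-0.1812,-0.0406,0.1],"rotation":[-0.005,0,0]}]' 20; python3 go.py 487.3 -392.5 39 1.76
```

```text
clock: 23.65
eef_pos: [487.1, -392.2, 71.3]
eef_rot: [-3.142, -0.001, 1.76]
wrist_force: [-0.2, 0.4, 0.7]
finger_gap: 94.1
t 23.65 pos [ 487.1 -392.2   71.3] gap 94.1 F [-0.2  0.4  0.7]
dpos m [-0.0003  0.0002  0.0323] rot [-0.    -0.001  0.   ]
```

```bash
python3 -m pendant '[{"claw":0.094,"delta_pos":[0,0,0.012],"rotation":[0,0,0]},{"claw":0.094,"delta_pos":[0,0,0.026],"rotation":[0,0,0]},{"claw":0.094,"delta_pos":[0,0,0.031],"rotation":[0,0,0]},{"claw":0.094,"delta_pos":[0,0,0.0315],"rotation":[0,0,0]},{"claw":0.08,"delta_pos":[0,0,0.0315],"rotation":[0,0,0]},{"claw":0.07,"delta_pos":[0,0,0.0315],"rotation":[0,0,0]},{"claw":0.067,"delta_pos":[0,0,0.0315],"rotation":[0,0,0]},{"claw":0.063,"delta_pos":[0,0,0.0315],"rotation":[0,0,0]},{"claw":0.058,"delta_pos":[0,0,0.0315],"rotation":[0,0,0]},{"claw":0.056,"delta_pos":[0,0,0.0315],"rotation":[0,0,0]}]' 20; python3 -m pendant '[{"claw":0.056,"delta_pos":[0,0,0],"rotation":[0,0,0]},{"claw":0.056,"delta_pos":[0,0,0],"rotation":[0,0,0]},{"claw":0.056,"delta_pos":[0,0,0],"rotation":[0,0,0]}]' 25; python3 go.py 487.3 -392.5 39 1.76
```

```text
clock: 24.9
eef_pos: [487.1, -392.2, 40.0]
eef_rot: [3.142, -0.001, 1.76]
wrist_force: [-0.3, 0.4, 2.6]
finger_gap: 64.2
clock: 25.28
eef_pos: [487.1, -392.3, 40.0]
eef_rot: [3.142, -0.0, 1.76]
wrist_force: [-1.0, -0.3, 2.6]
finger_gap: 64.4
t 25.27 pos [ 487.1 -392.3   40. ] gap 64.4 F [-1.  -0.3  2.6]
dpos m [-0.0003  0.0001  0.001 ] rot [ 0. -0.  0.]
```

```bash
python3 -m pendant '[{"claw":0.056,"delta_pos":[0,0,-0.003],"rotation":[0,0,0]},{"claw":0.056,"delta_pos":[0,0,-0.01],"rotation":[0,0,0]},{"claw":0.056,"delta_pos":[0,0,-0.022],"rotation":[0,0,0]},{"claw":0.056,"delta_pos":[0,0,-0.04],"rotation":[0,0,0]},{"claw":0.056,"delta_pos":[0,0,-0.065],"rotation":[0,0,0]},{"claw":0.056,"delta_pos":[0,0,-0.095],"rotation":[0,0,0]},{"claw":0.056,"delta_pos":[0,0,-0.12],"rotation":[0,0,0]},{"claw":0.056,"delta_pos":[0,0,-0.13],"rotation":[0,0,0]}]' 30; python3 go.py 445 -97.7 170 1.76
python3 - <<'E'
from h import *
s=manip.camera('scene')
cv2.imwrite('pics/p9.png',cv2.resize(s[180:290,60:180],None,fx=5,fy=5,interpolation=2)[:,:,::-1])
E
```

```text
clock: 26.28
eef_pos: [487.5, -392.6, 172.6]
eef_rot: [3.14, 0.002, 1.76]
wrist_force: [0.3, 0.1, -1.0]
finger_gap: 63.9
t 26.27 pos [ 487.5 -392.6  172.6] gap 63.9 F [ 0.3  0.1 -1. ]
dpos m [0.2977 0.0138 0.002 ] rot [0.002 0.002 0.   ]
```

View pics/p9.png

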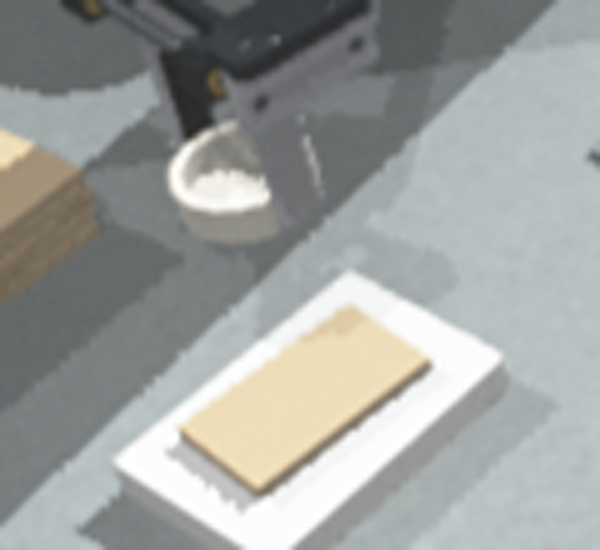

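The sagger is held level at (235,190). The bare tile on the board has corners (181,432), (350,306), (430,362) and (262,490). On to the gauze.

```bash
python3 -m pendant '[{"claw":0.056,"delta_pos":[0.012,0.001,0],"rotation":[0,0,0]},{"claw":0.056,"delta_pos":[0.04,0.002,0],"rotation":[0,0,0]},{"claw":0.056,"delta_pos":[0.08,0.004,0],"rotation":[0,0,0]},{"claw":0.056,"delta_pos":[0.12,0.006,0],"rotation":[0,0,0]},{"claw":0.056,"delta_pos":[0.16,0.008,0],"rotation":[0,0,0]},{"claw":0.056,"delta_pos":[0.2,0.01,0],"rotation":[0,0,0]},{"claw":0.056,"delta_pos":[0.24,0.011,0],"rotation":[0,0,0]},{"claw":0.056,"delta_pos":[0.27,0.013,0.01],"rotation":[0,0.002,0]},{"claw":0.056,"delta_pos":[0.29,0.0138,0.03],"rotation":[0.002,0.002,0]},{"claw":0.056,"delta_pos":[0.297,0.0138,0.06],"rotation":[0.002,0.002,0]}]' 30;python3 go.py 445 -97.7 12 1.76
```

```text
clock: 27.58
eef_pos: [444.7, -96.9, 111.4]
eef_rot: [3.141, 0.0, 1.762]
wrist_force: [0.5, -0.8, -1.2]
finger_gap: 64.1
t 27.57 pos [444.7 -96.9 111.4] gap 64.1 F [ 0.5 -0.8 -1.2]
dpos m [-0.0008  0.0001  0.0994] rot [0.    0.    0.002]
```

```bash
python3 -m pendant '[{"claw":0.056,"delta_pos":[-0.0005,0,0.02],"rotation":[0,0,0]},{"claw":0.056,"delta_pos":[-0.0008,0,0.045],"rotation":[0,0,0]},{"claw":0.056,"delta_pos":[-0.0008,0,0.07],"rotation":[0,0,0]},{"claw":0.056,"delta_pos":[-0.0008,0,0.087],"rotation":[0,0,0]},{"claw":0.056,"delta_pos":[-0.0008,0,0.095],"rotation":[0,0,0]},{"claw":0.056,"delta_pos":[-0.0008,0,0.098],"rotation":[0,0,0]},{"claw":0.056,"delta_pos":[-0.0008,0,0.0985],"rotation":[0,0,0]},{"claw":0.056,"delta_pos":[-0.0008,0,0.0985],"rotation":[0,0,0]}]' 30;python3 go.py 445 -97.7 10 1.76
```

```text
clock: 28.58
eef_pos: [445.1, -97.8, 13.3]
eef_rot: [3.141, 0.0, 1.762]
wrist_force: [-0.8, 0.4, -2.1]
finger_gap: 64.3
t 28.57 pos [445.1 -97.8  13.3] gap 64.3 F [-0.8  0.4 -2.1]
dpos m [ 0.0001 -0.0001  0.0033] rot [0.001 0.    0.002]
```

```bash
python3 -m pendant '[{"claw":0.056,"delta_pos":[0,0,0.0007],"rotation":[0,0,0]},{"claw":0.056,"delta_pos":[0,0,0.0014],"rotation":[0,0,0]},{"claw":0.056,"delta_pos":[0,0,0.002],"rotation":[0,0,0]},{"claw":0.056,"delta_pos":[0,0,0.002],"rotation":[0,0,0]}]' 30;python3 go.py 445 -97.7 10 1.76
```

```text
clock: 29.08
eef_pos: [445.1, -97.8, 11.3]
eef_rot: [3.141, 0.0, 1.762]
wrist_force: [0.8, -0.3, 0.1]
finger_gap: 64.0
t 29.07 pos [445.1 -97.8  11.3] gap 64.0 F [ 0.8 -0.3  0.1]
dpos m [ 0.0001 -0.0001  0.0013] rot [0.001 0.    0.002]
```

```bash
python3 -m pendant '[{"claw":0.056,"delta_pos":[0,0,0.0007],"rotation":[0,0,0]},{"claw":0.056,"delta_pos":[0,0,0.0014],"rotation":[0,0,0]},{"claw":0.056,"delta_pos":[0,0,0.0016],"rotation":[0,0,0]},{"claw":0.056,"delta_pos":[0,0,0.0016],"rotation":[0,0,0]}]' 30;python3 go.py 445 -97.7 10 1.76
```

```text
clock: 29.58
eef_pos: [445.1, -97.8, 9.9]
eef_rot: [3.141, 0.0, 1.762]
wrist_force: [-2.0, 0.8, 5.1]
finger_gap: 64.4
t 29.57 pos [445.1 -97.8   9.9] gap 64.4 F [-2.   0.8  5.1]
dpos m [ 0.0001 -0.0001 -0.0001] rot [0.001 0.    0.002]
```

Contact. I'll release, rise and look.

```bash
python3 -m pendant '[{"claw":0.067,"delta_pos":[0,0,0],"rotation":[0,0,0]},{"claw":0.08,"delta_pos":[0,0,0],"rotation":[0,0,0]},{"claw":0.085,"delta_pos":[0,0,0],"rotation":[0,0,0]},{"claw":0.085,"delta_pos":[0,0,0],"rotation":[0,0,0]},{"claw":0.085,"delta_pos":[0,0,0],"rotation":[0,0,0]},{"claw":0.085,"delta_pos":[0,0,-0.015],"rotation":[0,0,0]},{"claw":0.09,"delta_pos":[0,0,-0.06],"rotation":[0,0,0]},{"claw":0.094,"delta_pos":[0,0,-0.11],"rotation":[0,0,0]},{"claw":0.094,"delta_pos":[0,0,-0.15],"rotation":[0,0,0]},{"claw":0.094,"delta_pos":[0,0,-0.16],"rotation":[0,0,0]}]' 20
python3 - <<'E'
from h import *
s=manip.camera('scene');t=manip.camera('top')
a=cv2.resize(s[165:245,165:255],None,fx=4,fy=4,interpolation=2);b=cv2.resize(t[185:265,240:330],None,fx=4,fy=4,interpolation=2)
c=cv2.resize(t[170:250,345:435],None,fx=4,fy=4,interpolation=2);d=cv2.resize(s[215:295,75:165],None,fx=4,fy=4,interpolation=2)
cv2.imwrite('pics/p10.png',np.vstack([np.hstack([a,b]),np.hstack([d,c])])[:590,:,::-1])
E
```

```text
clock: 30.82
eef_pos: [445.7, -98.0, 173.1]
eef_rot: [3.136, 0.003, 1.762]
wrist_force: [0.7, -1.0, -0.4]
finger_gap: 94.1
```

View pics/p10.png

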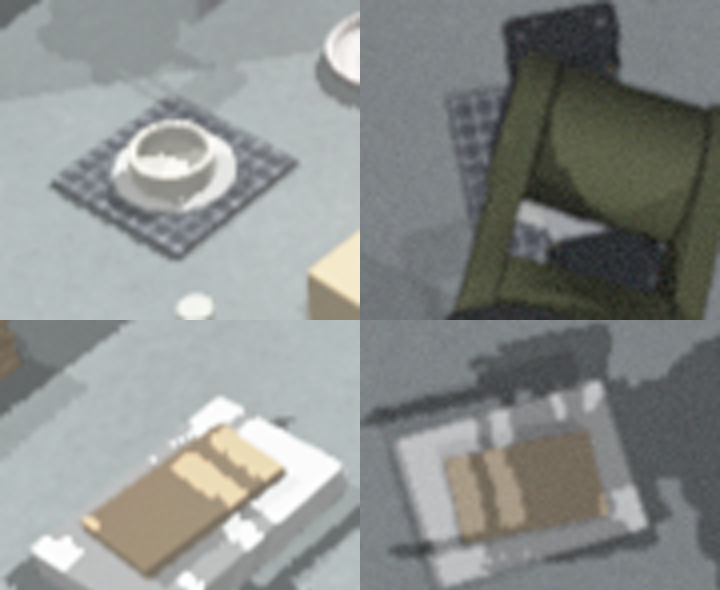

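The sagger sits centred on the pale disc of the gauze at (172,165). Tile corners: top panel (444,455), (588,431), (607,512), (463,543); scene panel (82,521), (217,424), (286,470), (148,575).

```bash
python3 - <<'E'
from h import *
f=lambda u,v,x0,y0:((u+.5)/4-.5+x0,(v+.5)/4-.5+y0)
A=np.array([onz('top',*f(u-360,v-320,345,170),35) for u,v in[(444,455),(588,431),(607,512),(463,543)]])
B=np.array([onz('scene',*f(u,v-320,75,215),35) for u,v in[(217,424),(82,521),(148,575),(286,470)]])
for q in(A,B):
    d=q[1]-q[0]+q[2]-q[3];print(q.mean(0),np.arctan2(d[0],-d[1]));print(np.round(q,1))
t=cv2.imread('pics/p10.png');h=cv2.cvtColor(t,cv2.COLOR_BGR2HSV)
for nm,x0,ox,oy in(('top',360,345,170),('scene',0,75,215)):
    m=((h[...,1]>45)&(h[...,0]<30)).astype(np.uint8)*255;m[:320]=0;m[:,:x0]=0;m[:,x0+360:]=0;m[:400]=0
    c=max(cv2.findContours(m,0,2)[0],key=cv2.contourArea)[:,0,:]
    w=np.array([onz(nm,*f(u-x0,v-320,ox,oy),35)[:2] for u,v in c],np.float32)
    print(nm,cv2.minAreaRect(w))
E
python3 go.py 489 -396 60 1.76
```

```text
[ 488.31430427 -394.789983     35.        ] 0.18420603673360397
[[ 511.1 -334.5   35. ]
 [ 528.8 -443.1   35. ]
 [ 468.1 -454.9   35. ]
 [ 445.4 -346.6   35. ]]
[ 490.68918653 -395.41269131   35.        ] 0.20244351150129727
[[ 446.9 -350.3   35. ]
 [ 468.1 -453.7   35. ]
 [ 534.7 -441.6   35. ]
 [ 513.1 -336.    35. ]]
top ((487.6403503417969, -395.0459899902344), (62.796875, 108.15685272216797), 11.43187141418457)
scene ((491.5496826171875, -395.3812255859375), (69.9322280883789, 109.9818115234375), 11.250731468200684)
t 30.93 pos [445.2 -97.8 170.9] gap 94.3 F [-0.1 -0.3 -0.5]
dpos m [-0.301  -0.0138  0.1112] rot [0.003 0.001 0.002]
```

```bash
python3 -m pendant '[{"claw":0.094,"delta_pos":[-0.03,-0.001,0],"rotation":[0,0,0]},{"claw":0.094,"delta_pos":[-0.08,-0.004,0],"rotation":[0,0,0]},{"claw":0.094,"delta_pos":[-0.13,-0.006,0.01],"rotation":[0,0,0]},{"claw":0.094,"delta_pos":[-0.18,-0.008,0.025],"rotation":[0,0,0]},{"claw":0.094,"delta_pos":[-0.23,-0.01,0.045],"rotation":[0,0,0]},{"claw":0.094,"delta_pos":[-0.27,-0.012,0.065],"rotation":[0,0,0]},{"claw":0.094,"delta_pos":[-0.295,-0.0135,0.085],"rotation":[0.003,0,0]},{"claw":0.094,"delta_pos":[-0.3,-0.0135,0.1],"rotation":[0.003,0,0]},{"claw":0.094,"delta_pos":[-0.3,-0.0135,0.11],"rotation":[0.003,0,0]},{"claw":0.094,"delta_pos":[-0.3,-0.0135,0.11],"rotation":[0.003,0,0]}]' 20
python3 go.py 489.5 -395.3 28 1.765
python3 - <<'E'
from h import *
s=manip.camera('scene')
cv2.imwrite('pics/p11.png',cv2.resize(s[200:300,60:180],None,fx=6,fy=6,interpolation=2)[:,:,::-1])
E
```

```text
clock: 32.17
eef_pos: [489.0, -393.8, 60.6]
eef_rot: [-3.14, 0.0, 1.762]
wrist_force: [-0.6, -0.6, -0.2]
finger_gap: 93.9
t 32.17 pos [ 489.  -393.8   60.6] gap 93.9 F [-0.6 -0.6 -0.2]
dpos m [-0.0016  0.0002  0.0326] rot [-0.001  0.    -0.003]
```

View pics/p11.png

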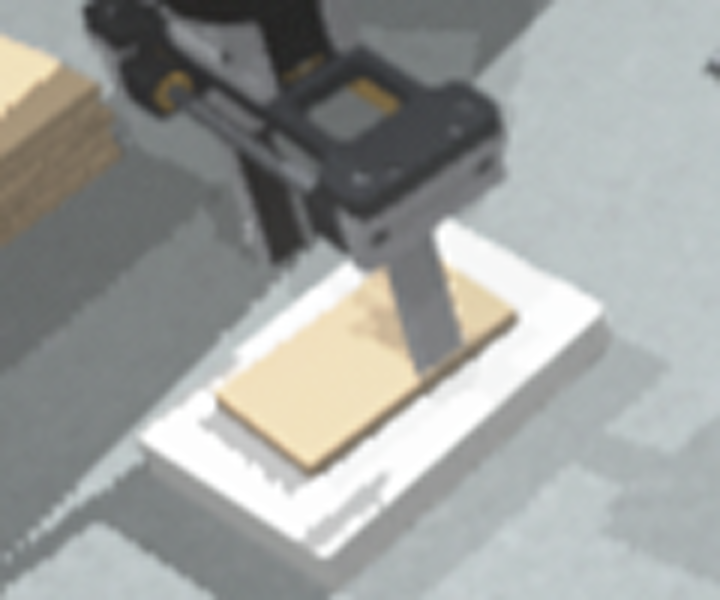

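The fingers straddle the tile, with the near tip at (440,365) just outside its edge. I'll lower to 28 mm and close.

```bash
python3 -m pendant '[{"claw":0.094,"delta_pos":[-0.001,0,0.01],"rotation":[0,0,-0.003]},{"claw":0.094,"delta_pos":[-0.0016,0,0.024],"rotation":[0,0,-0.003]},{"claw":0.094,"delta_pos":[-0.0016,0,0.031],"rotation":[0,0,-0.003]},{"claw":0.094,"delta_pos":[-0.0016,0,0.0325],"rotation":[0,0,-0.003]},{"claw":0.085,"delta_pos":[-0.0016,0,0.0325],"rotation":[0,0,-0.003]},{"claw":0.075,"delta_pos":[-0.0016,0,0.0325],"rotation":[0,0,-0.003]},{"claw":0.07,"delta_pos":[-0.0016,0,0.0325],"rotation":[0,0,-0.003]},{"claw":0.066,"delta_pos":[-0.0016,0,0.0325],"rotation":[0,0,-0.003]},{"claw":0.06,"delta_pos":[-0.0016,0,0.0325],"rotation":[0,0,-0.003]},{"claw":0.058,"delta_pos":[-0.0016,0,0.0325],"rotation":[0,0,-0.003]}]' 20;python3 -m pendant '[{"claw":0.058,"delta_pos":[0,0,0],"rotation":[0,0,0]},{"claw":0.058,"delta_pos":[0,0,0],"rotation":[0,0,0]},{"claw":0.058,"delta_pos":[0,0,0],"rotation":[0,0,0]}]' 35
python3 go.py 489.5 -395.3 28 1.765
```

```text
clock: 33.48
eef_pos: [489.5, -395.9, 29.2]
eef_rot: [-3.141, 0.001, 1.765]
wrist_force: [-4.5, 0.3, 5.7]
finger_gap: 65.5
clock: 33.85
eef_pos: [489.4, -395.9, 29.2]
eef_rot: [-3.141, 0.001, 1.765]
wrist_force: [-2.9, -0.8, 3.2]
finger_gap: 65.3
t 33.85 pos [ 489.4 -395.9   29.2] gap 65.3 F [-2.9 -0.8  3.2]
dpos m [0.0006 0.0002 0.0012] rot [-0.001  0.001  0.   ]
```

```bash
python3 -m pendant '[{"claw":0.058,"delta_pos":[0,0,-0.003],"rotation":[0,0,0]},{"claw":0.058,"delta_pos":[0,0,-0.01],"rotation":[0,0,0]},{"claw":0.058,"delta_pos":[0,0,-0.022],"rotation":[0,0,0]},{"claw":0.058,"delta_pos":[0,0,-0.04],"rotation":[0,0,0]},{"claw":0.058,"delta_pos":[0,0,-0.065],"rotation":[0,0,0]},{"claw":0.058,"delta_pos":[0,0,-0.09],"rotation":[0,0,0]},{"claw":0.058,"delta_pos":[0,0,-0.11],"rotation":[0,0,0]},{"claw":0.058,"delta_pos":[0,0,-0.115],"rotation":[0,0,0]}]' 40;python3 go.py 680.5 -4 140 1.714
python3 - <<'E'
from h import *
s=manip.camera('scene')
cv2.imwrite('pics/p12.png',cv2.resize(s[180:280,60:180],None,fx=6,fy=6,interpolation=2)[:,:,::-1])
E
```

```text
clock: 34.85
eef_pos: [490.0, -396.1, 146.6]
eef_rot: [3.14, 0.004, 1.766]
wrist_force: [0.0, 1.1, -2.5]
finger_gap: 65.0
t 34.85 pos [ 490.  -396.1  146.6] gap 65.0 F [ 0.   1.1 -2.5]
dpos m [0.3479 0.2628 0.0056] rot [0.001 0.004 0.052]
```

View pics/p12.png

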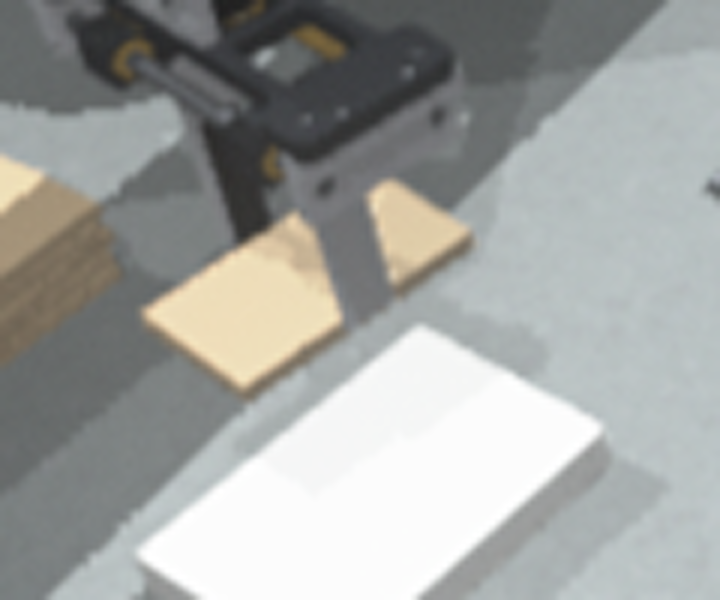

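The tile is held level, with corners (145,315) and (470,238). I'll carry it to the brick at moderate speed.

```bash
python3 -m pendant '[{"claw":0.058,"delta_pos":[0.008,0.006,0],"rotation":[0,0,0]},{"claw":0.058,"delta_pos":[0.024,0.018,0],"rotation":[0,0,0]},{"claw":0.058,"delta_pos":[0.05,0.038,0],"rotation":[0,0,0.01]},{"claw":0.058,"delta_pos":[0.08,0.06,0],"rotation":[0,0,0.015]},{"claw":0.058,"delta_pos":[0.112,0.085,0],"rotation":[0,0,0.02]},{"claw":0.058,"delta_pos":[0.144,0.109,0],"rotation":[0,0,0.025]},{"claw":0.058,"delta_pos":[0.176,0.133,0],"rotation":[0,0,0.03]},{"claw":0.058,"delta_pos":[0.208,0.157,0],"rotation":[0,0,0.035]},{"claw":0.058,"delta_pos":[0.24,0.181,0],"rotation":[0,0,0.04]},{"claw":0.058,"delta_pos":[0.265,0.2,0],"rotation":[0,0,0.05]}]' 40;python3 go.py 680.5 -4 140 1.714
```

```text
clock: 36.15
eef_pos: [635.1, -94.2, 144.7]
eef_rot: [-3.142, 0.003, 1.717]
wrist_force: [0.4, -0.7, -2.5]
finger_gap: 65.1
t 36.15 pos [635.1 -94.2 144.7] gap 65.1 F [ 0.4 -0.7 -2.5]
dpos m [0.0827 0.0581 0.0045] rot [-0.     0.003  0.003]
```

```bash
python3 -m pendant '[{"claw":0.058,"delta_pos":[0.025,0.018,0],"rotation":[0,0,0]},{"claw":0.058,"delta_pos":[0.05,0.035,0],"rotation":[0,0,0]},{"claw":0.058,"delta_pos":[0.07,0.05,0.002],"rotation":[0,0,0]},{"claw":0.058,"delta_pos":[0.081,0.057,0.01],"rotation":[0,0.003,0.003]},{"claw":0.058,"delta_pos":[0.0827,0.0581,0.025],"rotation":[0,0.003,0.003]},{"claw":0.058,"delta_pos":[0.0827,0.0581,0.04],"rotation":[0,0.003,0.003]},{"claw":0.058,"delta_pos":[0.0827,0.0581,0.05],"rotation":[0,0.003,0.003]},{"claw":0.058,"delta_pos":[0.0827,0.0581,0.052],"rotation":[0,0.003,0.003]},{"claw":0.058,"delta_pos":[0.0827,0.0581,0.052],"rotation":[0,0.003,0.003]}]' 40;python3 go.py 680.5 -4 68.5 1.714
python3 - <<'E'
from h import *
s=manip.camera('scene')
cv2.imwrite('pics/p13.png',cv2.resize(s[150:280,220:350],None,fx=4.5,fy=4.5,interpolation=2)[:,:,::-1])
E
```

```text
clock: 37.28
eef_pos: [680.7, -4.4, 92.8]
eef_rot: [3.141, -0.0, 1.713]
wrist_force: [0.1, -0.4, -2.3]
finger_gap: 65.7
t 37.27 pos [680.7  -4.4  92.8] gap 65.7 F [ 0.1 -0.4 -2.3]
dpos m [ 0.0004 -0.0001  0.0243] rot [ 0.    -0.    -0.001]
```

View pics/p13.png

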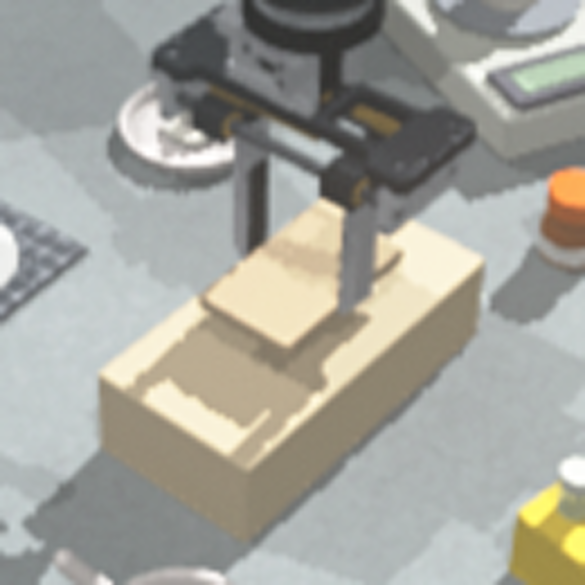

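The tile is level and aligned above the brick, centre about (305,275). I'll lower it.

```bash
python3 -m pendant '[{"claw":0.058,"delta_pos":[0,0,0.007],"rotation":[0,0,0]},{"claw":0.058,"delta_pos":[0,0,0.015],"rotation":[0,0,0]},{"claw":0.058,"delta_pos":[0,0,0.02],"rotation":[0,0,0]},{"claw":0.058,"delta_pos":[0,0,0.022],"rotation":[0,0,0]},{"claw":0.058,"delta_pos":[0,0,0.023],"rotation":[0,0,0]},{"claw":0.058,"delta_pos":[0,0,0.023],"rotation":[0,0,0]}]' 40;python3 -m pendant '[{"claw":0.058,"delta_pos":[0,0,0.0005],"rotation":[0,0,0]},{"claw":0.058,"delta_pos":[0,0,0.001],"rotation":[0,0,0]},{"claw":0.058,"delta_pos":[0,0,0.001],"rotation":[0,0,0]}]';python3 go.py 680.5 -4 68.2 1.714
```

```text
clock: 38.08
eef_pos: [680.9, -4.3, 70.2]
eef_rot: [3.141, -0.0, 1.714]
wrist_force: [-0.3, -0.2, -2.0]
finger_gap: 65.4
clock: 38.45
eef_pos: [680.9, -4.3, 69.1]
eef_rot: [3.141, -0.0, 1.714]
wrist_force: [-0.6, -1.0, -2.5]
finger_gap: 65.3
t 38.45 pos [680.9  -4.3  69.1] gap 65.3 F [-0.6 -1.  -2.5]
dpos m [ 0.0003 -0.0003  0.0009] rot [ 0.001 -0.    -0.   ]
```

```bash
python3 -m pendant '[{"claw":0.058,"delta_pos":[0,0,0.0005],"rotation":[0,0,0]},{"claw":0.058,"delta_pos":[0,0,0.001],"rotation":[0,0,0]},{"claw":0.058,"delta_pos":[0,0,0.0013],"rotation":[0,0,0]},{"claw":0.058,"delta_pos":[0,0,0.0013],"rotation":[0,0,0]}]';python3 go.py 680.5 -4 68.2 1.714
```

```text
clock: 38.95
eef_pos: [680.9, -4.3, 68.3]
eef_rot: [3.14, -0.0, 1.714]
wrist_force: [-3.0, 0.4, 5.2]
finger_gap: 65.2
t 38.95 pos [680.9  -4.3  68.3] gap 65.2 F [-3.   0.4  5.2]
dpos m [ 0.0004 -0.0003  0.0001] rot [ 0.001 -0.    -0.   ]
```

Contact. I'll release and rise.

```bash
python3 -m pendant '[{"claw":0.067,"delta_pos":[0,0,0],"rotation":[0,0,0]},{"claw":0.08,"delta_pos":[0,0,0],"rotation":[0,0,0]},{"claw":0.09,"delta_pos":[0,0,0],"rotation":[0,0,0]},{"claw":0.09,"delta_pos":[0,0,0],"rotation":[0,0,0]},{"claw":0.09,"delta_pos":[0,0,0],"rotation":[0,0,0]},{"claw":0.09,"delta_pos":[0,0,-0.015],"rotation":[0,0,0]},{"claw":0.09,"delta_pos":[0,0,-0.06],"rotation":[0,0,0]},{"claw":0.094,"delta_pos":[0,0,-0.11],"rotation":[0,0,0]},{"claw":0.094,"delta_pos":[0,0,-0.15],"rotation":[0,0,0]},{"claw":0.094,"delta_pos":[0,0,-0.16],"rotation":[0,0,0]}]' 20
python3 -m pendant '[{"claw":0.094,"delta_pos":[-0.03,-0.02,0],"rotation":[0,0,0]},{"claw":0.094,"delta_pos":[-0.08,-0.06,0],"rotation":[0,0,0]},{"claw":0.094,"delta_pos":[-0.13,-0.1,0],"rotation":[0,0,0]},{"claw":0.094,"delta_pos":[-0.18,-0.14,0],"rotation":[0,0,0]},{"claw":0.094,"delta_pos":[-0.22,-0.17,0],"rotation":[0,0,0]},{"claw":0.094,"delta_pos":[-0.22,-0.17,0],"rotation":[0,0,0]}]'
python3 - <<'E'
from h import *
s=manip.camera('scene');t=manip.camera('top')
cv2.imwrite('pics/p14.png',np.hstack([cv2.resize(s[120:280,160:390],None,fx=3.4,fy=3.4,interpolation=2)])[:,:,::-1])
cv2.imwrite('pics/p14t.png',cv2.resize(t[110:260,95:325],None,fx=3.4,fy=3.4,interpolation=2)[:,:,::-1])
E
```

```text
clock: 40.2
eef_pos: [681.4, -4.3, 232.4]
eef_rot: [3.135, 0.001, 1.714]
wrist_force: [-0.1, -0.6, 0.1]
finger_gap: 93.7
clock: 40.95
eef_pos: [542.6, -249.0, 231.0]
eef_rot: [3.136, 0.001, 1.709]
wrist_force: [0.8, -0.3, 0.2]
finger_gap: 94.0
```

View pics/p14.png

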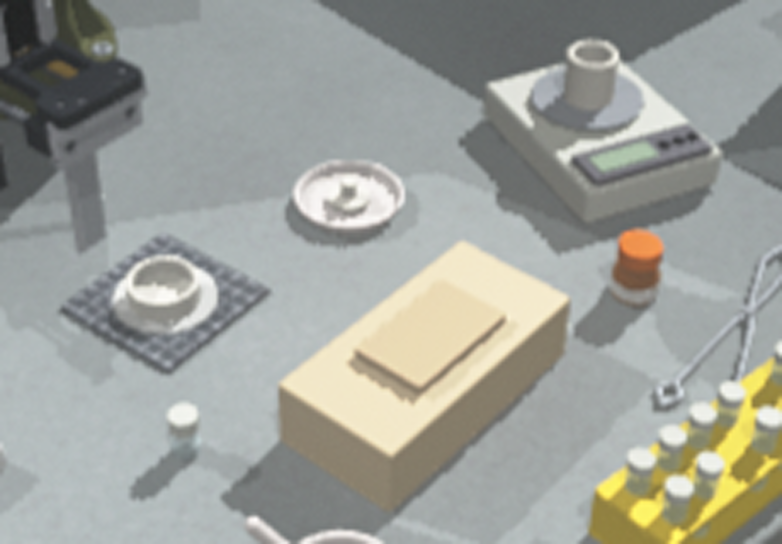

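View pics/p14t.png

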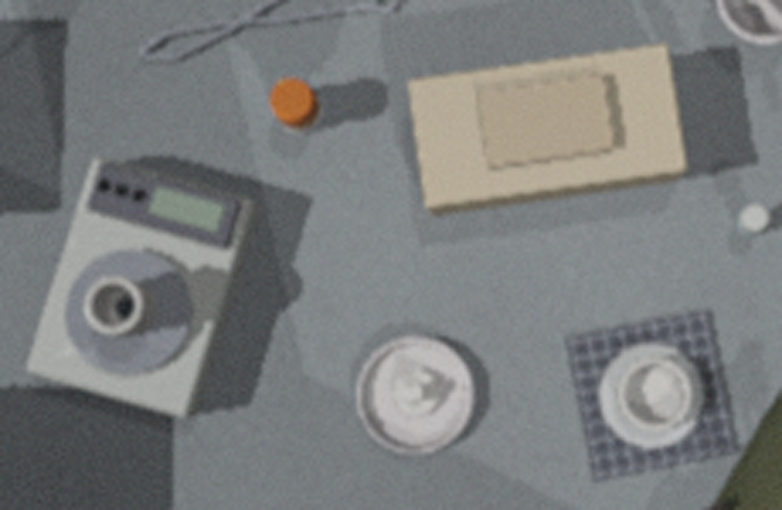

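All four pieces are in place: crucible mid-pan, lid mid-dish with the knob up, sagger on the pale disc, tile lengthwise mid-brick. I'll do a quick numeric check and hand in.

Run:
```python
from h import *
T=lambda x,y,z:np.round(onz('top',(x+.5)/3.4-.5+95,(y+.5)/3.4-.5+110,z),1)
print('cruc',T(114,304,102),'pan',T(129,312,52));print('sag',T(661,389,27),'gauze',T(651,394,5));print('knob',T(422,387,30),'dish',T(416,393,14))
q=np.mean([T(*p,74) for p in((476,83),(605,73),(615,153),(490,169))],0);print('tile',q)
s=manip.read_state();print(s['clock'],np.abs(s['qd']).max(),manip.sign_off())
```

```text
cruc [521.  357.2 102. ] pan [517.8 358.6  52. ]
sag [ 450.2 -105.    27. ] gauze [446.1 -97.8   5. ]
knob [452.5 105.5  30. ] dish [447.5 112.1  14. ]
tile [682.35   -4.525  74.   ]
the job is handed in; nothing more can be done
41.05 0.0323113750673009 None
```

The stack is taken apart and handed in at about 41 s of the 128 s allowed. Each piece was lowered until the wrist felt light contact of 5–9 N, and only then let go.

The last pictures from both cameras show all four pieces flat or upright, with the gripper well clear. I measured offsets from the final top view:

| Piece | Where it lies | Offset from the middle | Limit |
|---|---|---|---|
| Lid, knob up | porcelain dish | about 8 mm | 24 mm |
| Crucible, upright | balance pan | about 4 mm | 25 mm |
| Sagger | wire gauze | about 8 mm | 25 mm |
| Tile, flat and lengthwise | firebrick | about 2 mm | 20 mm across, 40 mm along |

- **Disagreement:** the offsets for the lid and the sagger are larger than the gripper's position at release suggested, which was within 1 mm of the target. I put the difference down to hand-picked pixels on shadowed rims. Both are well inside the limits either way.
- **Failed checks:** the first automatic outline of the brick failed and those of the dish and gauze were a few mm off. I used hand-picked pixels from both views instead, and they agreed to about 2 mm.

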